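# Clip a marquetry template onto the bench snap hook

### The job

Put the round plywood template back on the snap hook of the bench stand: press its steel ring down on the sprung gate so that the ring slips inside round the hook's tip and the gate snaps shut above it. Then, still holding it, and keeping it level, tug gently straight up, with about 6 N, so that the ring bears against the shut gate for a moment, and let go so that the template hangs by its ring; wait until it has stopped swinging. Never force it (tug and press with less than 9 N) and leave the other things on the bench alone.

Things in the scene. Friction and masses are not known exactly. Their poses are not given: they have to be found in the camera images.
- template: Loose round plywood disc, 84 mm across, 8 mm thick, about 110 g in all, flat; dark veneered top with pale inlaid leaves. On top, 12 mm from the centre towards +x, a wooden grip block 20 mm long (template's x), 40 mm wide (y), its top 42 mm above the underside: grip across the 20 mm. A steel ring is fixed rigidly to the edge towards the template's +x. Origin: centre of the underside; z up.
- ring_center (a point): Centre of the template's steel ring, 75 mm from the disc's centre along the template's +x and 4 mm above the underside. The ring is a circle of 6 mm round wire, 36 mm inside diameter, 48 mm outside; its plane is that of the disc. Axes as the template's.
- grip_block (a point): Point inside the grip block, on its axis, 10 mm below its top (32 mm above the disc's underside).
- stand: Steel stand, fixed: foot plate 130 mm square, 14 mm thick, post 22 mm across. Origin: on the post's axis at the bench, z up. From the post an arm of 9 mm round bar runs to the stand's -x, its axis 230 mm above the bench, and ends in a U-shaped hook in the stand's x-z plane, open upwards: stem down (axis 130 mm from the post's), half circle, and up to the free tip (axis 165 mm from the post's).
- hook_tip (a point): Topmost point of the hook's free tip (rounded, 9 mm bar), 236.5 mm above the bench. Axes as the stand's: the post lies towards +x, and nothing of the stand lies beyond the tip. To enter, the level ring goes down round the tip like a quoit, its post-side wire in the 26 mm gap between tip and stem, the disc on the side away from the post (template's x along the stand's x).
- hook_bottom (a point): Point on the bar's axis at the lowest point of the U, 177.5 mm above the bench, 17.5 mm from the tip's axis towards the post. The bar's upper side is 4.5 mm above it: a ring's wire going down inside the hook meets it when the ring's centre plane is about 51 mm below the tip's top. Axes as the stand's.
- gate (a joint): Sprung steel finger, 7 mm thick, 20 mm long, hinged on a collar (13 mm across) clamped on the stem; shut, it lies level across to the tip, its axis 11 to 20 mm below the tip's top: the collar's height differs each time and is not measured. Rad: 0 shut (a stop bars it upwards), to 1.25 as pressed down: 1 N starts it, 3 to 7 N later. It snaps shut once the wire is 18 to 25 mm below the shut axis.
- glue_jar: Bystander: a closed round jar 56 mm across, 75 mm high. Origin under its centre.
- sanding_block: Bystander: a cork block 65 x 110 x 35 mm. Origin under its centre.
- beech_offcut: Bystander: a plain wooden block 50 x 80 x 30 mm. Origin under its centre.
Not all that is in view belongs to the job. Leave any green or turquoise look-alike of the template alone.

How it is judged (in metres and radians):
On the way, in this order (a step that is already met when the one before it is completed fails the run):
1. the ring presses the gate in (value of joint gate above 0.4 rad and contact force between template and gate above 0.5 N), for 0.02 s.
2. the ring is inside, round the hook, and the gate has snapped shut above it, free of the ring (value of joint gate below 0.1 rad and z of ring_center in the frame of hook_tip below -0.016 m and horizontal distance between ring_center and hook_tip below 0.018 m and contact force between template and gate below 1 N), for 0.1 s.
3. the ring is tugged up against the shut gate with at least 3 N, the template held level (value of joint gate below 0.1 rad and contact force between template and gate above 3 N and angle between template's own z axis and vertical below 0.06 rad), for 0.2 s.
At the end, for the whole second after the job is handed in: The template hangs by its ring from the hook, clear of the bench: the gate shut (under 0.1 rad), the ring's centre below the lowest point of the U and within 28 mm of it, and the template no longer swinging much (under 0.5 m/s) (value of joint gate below 0.1 rad and distance between ring_center and hook_bottom below 0.028 m and z of ring_center in the frame of hook_bottom below 0 m and height (world z) of template above 0.05 m and linear speed of template below 0.5 m/s); the robot touches nothing.
It fails at once if the ring or template pushes or pulls on the gate with more than 12 N (contact force between template and gate above 12 N).
It fails at once if the template is forced against the stand with more than 25 N (contact force between template and stand above 25 N).
It fails at once if the robot's fingers touch the gate (contact force between the fingers and gate above 0.5 N).
It fails at once if a bystander is moved more than 20 mm (distance of any of glue_jar, sanding_block, beech_offcut from where it was at the start of the episode above 0.02 m).
It also fails if it takes over 62 s, if anything falls off the work surface, if the arm or the gripper's body presses on something with over 40 N, if the wrist force passes 120 N, or if a joint passes its speed limit or range.

### The arm

A 7-joint arm with a two-finger parallel gripper is mounted at the origin on the work surface. World frame = base frame: x ahead of the robot, y to its left, z up, the work surface at z = 0. Lengths are in mm, angles in rad, forces in N, time in s.
With the tool pointing down it reaches from about 400 to 900 mm from the base axis. Payload 5.5 kg.
Tool frame: the origin (TCP) lies midway between the tips of the shut fingers; the grasp point (between the pads) lies 19 mm behind it; z points along the fingers, y is the direction in which the jaws open and shut (so a half turn about z gives the same grasp; the last joint's range is limited). The gripper opens to 85 mm and grips with 20 to 120 N. Pads are 22 mm wide; open, the fingers measure 114 mm over their backs; the gripper's body (76 mm by 85 mm) begins 54 mm behind the grasp point. The pads swing forward as they close: fully open they stand 13 mm farther back than shut.
Start: joints at [1.487, 0.501, -0.427, 1.55, 0.221, 1.138, -0.21], TCP at [220.961, -611.29, 231.31] pointing down, gripper open.
Joint ranges: [-2.88, 2.88], [-0.31, 2.03], [-1.54, 1.56], [0.2, 2.42], [-1.41, 4.55], [0.19, 2.02], [-2.57, 2.57]. Speed limits (rad/s): [2.57, 2.57, 3.14, 3.14, 3.14, 3.14, 3.14].

### API

Orientations are given as a unit quaternion [x, y, z, w].
In Python, from cell import ctrl gives the robot as it stands.
- The arm moves only by the tool apply_moves, never from a script. Its argument "deltas" is text: rows parted by semicolons, each of 7 numbers parted by spaces: the shift along the tool's x, y, z in m, then the turn, a rotation vector about the tool's x, y, z in rad, then the closure, from -1 (fully open) to 1 (shut). A call has 1 to 20 rows; each row is the pose to reach, as a shift and turn from the pose commanded when the call began, along the tool's axes at that moment; what a row does not reach only later rows make up. A row lasts 1/12 s, in which the tool goes at most 41.7 mm and 7.16 degrees, less where a joint would pass 70% of its speed; a pose out of reach is approached as far as the arm can. A call with a gripper value outside its range is refused whole. The fingers move at their own pace and stop on an object; "force" is the grip in N (left out, the last holds). Time passes only in rows, so rows that repeat a pose let the fingers close. It gives the time, the measured TCP pose, the force and the opening at its end, in the units of the state.
- ctrl.get_state(): the state, without advancing time (a new reading comes with each control period).
- ctrl.get_image(name): name is "side" or "top" or "wrist"; returns a dict with "color" (420x560x3 uint8, red, green, blue), "range_z" (420x560 float32, mm along the optical axis (not along the pixel's ray), 0 where there is no reading), "fx", "fy", "cx", "cy" (pixels), "xyz" and "attitude" of the camera in the world; the wrist camera has in their place "tool_from_camera" (4x4, takes a point from camera to tool coordinates, whose origin is the TCP and whose axes are the flange's). Camera axes: x right, y up, looking along -z (the intrinsics and any distortion apply to the point x, -y, -z); pixel columns grow to the right and rows downward; lengths in mm; the calibration is good to about 2 mm. A picture is of the moment at which its call begins: read the wrist's pose just before it.
- ctrl.sign_off(): hands the job in, once; it reports no verdict.
The state is a dict: "time": time; "joint_pos": joint angles; "joint_vel": joint speeds; "tau": joint torques, N m; "eef_pos": TCP position; "ee_rot": TCP orientation; "wrist_force": force on the tool from outside, world axes, zero at the start; "moment": the same for the moment, N m; "grip_width": opening from 0.0 (shut) to 1.0 (fully open).
Only numpy, scipy, OpenCV 4.12 (cv2) and the standard library are available. Lean on these libraries where they do the work, as an engineer would, in place of code of your own. Each camera call takes 0.05 s, during which the arm holds its last target.

## Working session

There is one attempt and no reset: what is moved stays moved. The work goes in short steps, Python scripts to look and compute and a tool call to move; the robot and the scene stay as the last step left them, time stands still between calls to the robot, and variables do not carry over. Pictures are saved under pics/ and viewed, and the job is handed in when it is done.

Besides the shell and the picture viewer there is one more tool, called after "Call:" by a JSON object that holds its "method" and its "body", one argument or row to a line. apply_moves: Moves the arm, as the interface text tells. Its arguments: {"type":"object","properties":{"deltas":{"type":"string"},"force":{"type":"number"}},"required":["deltas"]}

```bash
ls; mkdir -p pics
cat > h.py <<'E'
import numpy as np, cv2
from cell import ctrl
from scipy.spatial.transform import Rotation as R
def snap(name,fn):
    st=ctrl.get_state(); im=ctrl.get_image(name)
    cv2.imwrite(f'pics/{fn}.png',im['color'][:,:,::-1])
    d={k:v for k,v in im.items()}
    d['eef_pos']=st['eef_pos'];d['ee_rot']=st['ee_rot'];d['name']=name
    np.save(f'pics/{fn}.npy',d,allow_pickle=True); return d
def load(fn): return np.load(f'pics/{fn}.npy',allow_pickle=True).item()
def campose(d):
    if 'tool_from_camera' in d:
        T=np.eye(4);T[:3,:3]=R.from_quat(d['ee_rot']).as_matrix();T[:3,3]=d['eef_pos']
        return T@np.array(d['tool_from_camera'])
    T=np.eye(4);T[:3,3]=d['xyz']
    a=np.array(d['attitude']);T[:3,:3]=R.from_quat(a).as_matrix() if a.size==4 else a
    return T
def world(d,u,v,z=None):
    """pixel->world; with depth unless z"""
    u=np.asarray(u,float);v=np.asarray(v,float)
    T=campose(d)
    ray=np.stack([(u-d['cx'])/d['fx'],-(v-d['cy'])/d['fy'],-np.ones_like(u)],-1)
    if z is None:
        rz=d['range_z'][np.round(v).astype(int),np.round(u).astype(int)]
        p=ray*rz[...,None]; return p@T[:3,:3].T+T[:3,3]
    w=ray@T[:3,:3].T
    s=(z-T[2,3])/w[...,2]
    return w*s[...,None]+T[:3,3]
def crop(fn,out,x0,y0,x1,y1,s=4):
    im=cv2.imread(f'pics/{fn}.png')[y0:y1,x0:x1]
    cv2.imwrite(f'pics/{out}.png',cv2.resize(im,None,fx=s,fy=s,interpolation=cv2.INTER_CUBIC))
E
python3 - <<'E'
from h import *
for n in ['side','top','wrist']:
    d=snap(n,n+'0')
    print(n,{k:(v if k not in('color','range_z') else v.shape) for k,v in d.items()})
print(ctrl.get_state())
E
```

```text
pics
side {'color': (420, 560, 3), 'range_z': (420, 560), 'fx': 497.63564987236737, 'fy': 497.63564987236737, 'cx': 286.4330111737526, 'cy': 214.63844335950031, 'xyz': array([430.5335656 , 845.11355151, 726.04311476]), 'attitude': array([-0.02786556,  0.47030264,  0.88058245, -0.05112238]), 'eef_pos': array([ 220.59370479, -610.68268907,  230.25057275]), 'ee_rot': array([ 9.85003112e-01,  1.72533765e-01, -1.70268530e-04, -9.69735771e-04]), 'name': 'side'}
top {'color': (420, 560, 3), 'range_z': (420, 560), 'fx': 483.332085772757, 'fy': 483.332085772757, 'cx': 279.6647964474073, 'cy': 209.1021758784949, 'xyz': array([ 446.50983731,    6.30110098, 1420.90160689]), 'attitude': array([ 0.0249195 , -0.02200691, -0.7012985 ,  0.71209208]), 'eef_pos': array([ 220.66345212, -610.67135638,  230.2703281 ]), 'ee_rot': array([ 9.85000533e-01,  1.72548665e-01, -1.21239212e-04, -9.45005382e-04]), 'name': 'top'}
wrist {'color': (420, 560, 3), 'range_z': (420, 560), 'fx': 350.40156972331505, 'fy': 350.40156972331505, 'cx': 282.1301313839087, 'cy': 210.7009736218541, 'tool_from_camera': array([[-4.25
[... 498 characters left out ...]
{'time': 0.15, 'joint_pos': array([ 1.48719814,  0.5016462 , -0.42682916,  1.55120831,  0.22082106,
        1.13831607, -0.2102948 ]), 'joint_vel': array([-0.00057094, -0.00288038,  0.00019312, -0.00317741,  0.00158939,
        0.00152354,  0.00036837]), 'tau': array([-6.50633359e-03, -5.70041442e+01, -5.82490727e+00, -2.81287998e+01,
        1.07254449e-02,  7.79682538e-03,  6.45595492e-05]), 'eef_pos': array([ 220.70683638, -610.80802764,  230.48970711]), 'ee_rot': array([ 9.84999058e-01,  1.72558031e-01, -1.13433346e-04, -7.53822687e-04]), 'wrist_force': array([0.60945413, 0.52780817, 0.30615045]), 'moment': array([-0.02098459, -0.0260716 , -0.01048922]), 'grip_width': 0.9994120663588314}
```

View pics/top0.png

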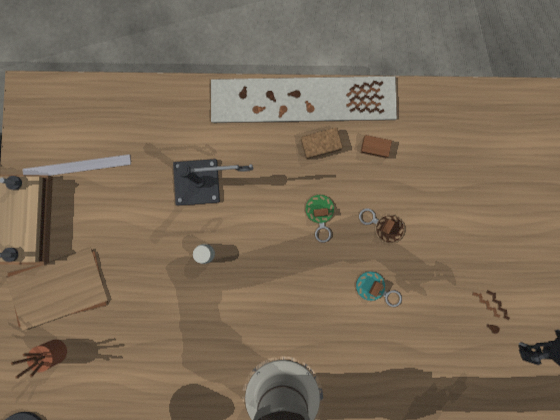

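View pics/side0.png

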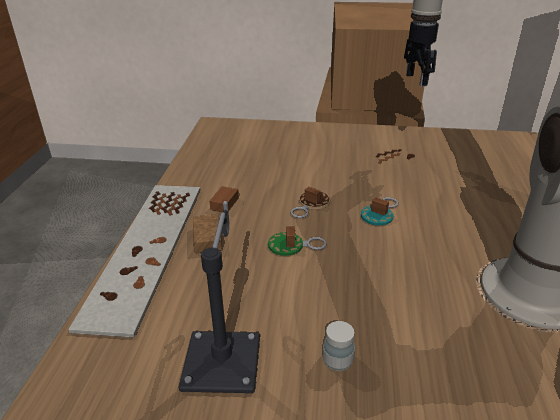

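View pics/wrist0.png

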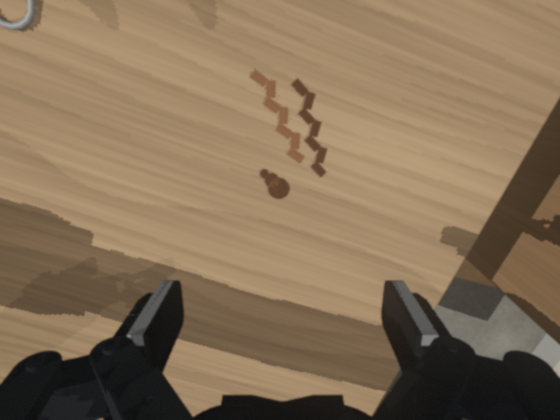

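Three disc candidates in the top picture: green (320,208), turquoise (371,286) and dark veneered (391,228, ring at 368,216). The dark one fits the description, since green and turquoise are the look-alikes. I'll confirm it in enlarged crops and look at the stand with its hook (248,168).

Run:
```python
from h import *
crop('top0','c1',345,195,425,255,8)
crop('top0','c2',165,140,265,215,8)
crop('side0','c3',190,190,250,270,8)
d=load('top0')
from collections import OrderedDict
for n,u,v in [('disc',391,228),('ring',368,216),('foot',196,182),('tip',248,168),('jar',203,254),('sand',322,143),('off',377,147),('green',320,208),('greenring',323,234)]:
    print(n,world(d,u,v).round(1), world(d,u,v,0.).round(1))
```

```text
disc [ 489.  -305.4   42. ] [ 490.3 -314.8    0. ]
ring [ 524.6 -247.5   -1.6] [ 524.5 -247.2    0. ]
foot [607.2 246.3  85.4] [617.5 261.7   0. ]
tip [628.3  92.8 220. ] [661.6 108.6   0. ]
jar [407.9 223.2  75.9] [405.7 235.5   0. ]
sand [ 732.1 -106.9   37.1] [ 739.7 -109.9    0. ]
off [ 723.4 -266.7   33.6] [ 730.1 -273.3    0. ]
green [ 545.2 -105.    11.4] [ 546.  -105.9    0. ]
greenring [ 469.5 -115.1    3.8] [ 469.6 -115.4    0. ]
```

View pics/c1.png

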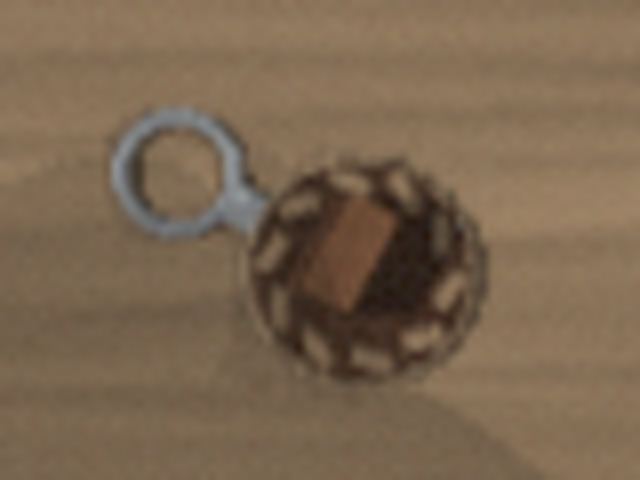

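View pics/c2.png

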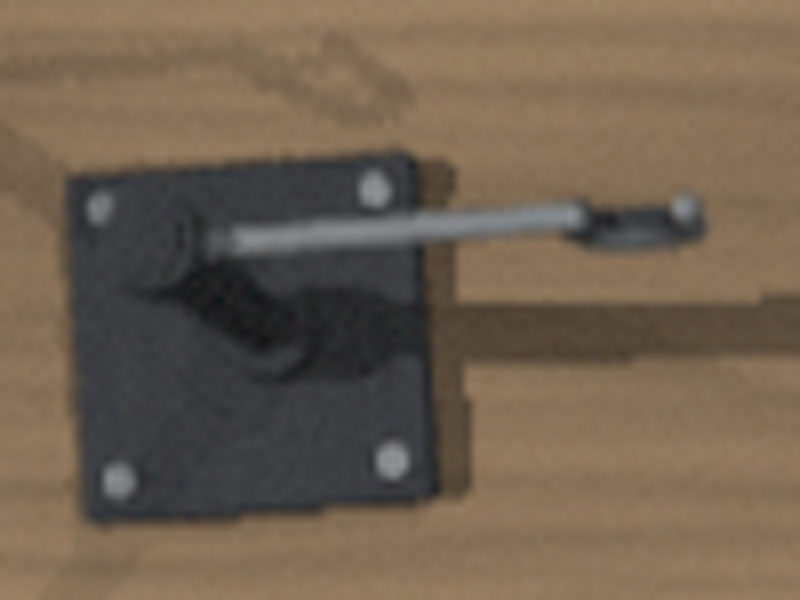

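View pics/c3.png

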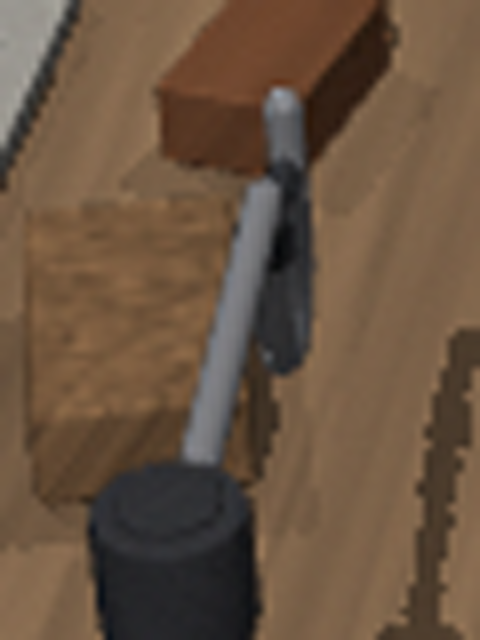

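The crop confirms it: dark veneer with pale leaves, steel ring at about (367.5,216.5) and disc centre about (391,228.6) in the top picture. The stand's foot has bolts, and its arm runs to image right with the tip at about (250,166).

Run:
```python
from h import *
d=load('top0')
f=lambda x,y,x0,y0,s=8:((x+.5)/s-.5+x0,(y+.5)/s-.5+y0)
ring=world(d,*f(180,172,345,195),4.); disc=world(d,*f(367,270,345,195),6.); blk=world(d,*f(348,253,345,195),42.)
print('ring',ring,'disc',disc,'blk',blk,'dist',np.linalg.norm((ring-disc)[:2]),'yaw',np.degrees(np.arctan2(*(ring-disc)[[1,0]])),'blkoff',(blk-disc)[:2])
b=np.array([world(d,*f(x,y,165,140),17.) for x,y in [(100,207),(375,190),(118,482),(393,460)]])
c=b.mean(0); v=(b[0]-b[1]+b[2]-b[3])/2; w=(b[0]-b[2]+b[1]-b[3])/2
print('foot',c,'yaw from x',np.degrees(np.arctan2(v[1],v[0])),np.degrees(np.arctan2(w[1],w[0])),np.linalg.norm(v),np.linalg.norm(w))
tip=world(d,*f(686,209,165,140),234.)
print('tip',tip,'dist',np.linalg.norm((tip-c)[:2]),'dir',np.degrees(np.arctan2(*(c-tip)[[1,0]])))
post=world(d,*f(165,245,165,140),240.);print('posttop',post)
# side
s=load('side0')
print('side tip',world(s,*f(283,100,190,190),233.),'ring side',world(s,299,212,4.),'depth',world(s,*f(283,100,190,190)))
```

```text
ring [ 524.0750416  -243.78427925    4.        ] disc [ 489.1413142  -311.84323395    6.        ] blk [ 494.0079366  -296.98441955   42.        ] dist 76.50089296370041 yaw 62.829192784512294 blkoff [ 4.8666224 14.8588144]
foot [617.32365216 260.50547853  17.        ] yaw from x 94.93510063105664 5.302061320615074 100.7484401333355 100.50524662891227
tip [632.00578373  86.14040972 234.        ] dist 174.98211968061364 dir 94.81314544002258
posttop [617.51358274 245.98040868 240.        ]
side tip [634.69236465  84.72060251 233.        ] ring side [ 525.31207092 -242.86083195    4.        ] depth [633.44454202  89.36813929 236.01348929]
```

Call:
{"method": "apply_moves", "body": {
  "deltas": "0.06 -0.033 0.005 0 0 0.12 -1; 0.09 -0.05 0.01 0 0 0.2 -1; 0.12 -0.066 0.015 0 0 0.3 -1; 0.15 -0.083 0.02 0 0 0.4 -1; 0.18 -0.1 0.02 0 0 0.5 -1; 0.21 -0.116 0.02 0 0 0.6 -1; 0.24 -0.133 0.02 0 0 0.7 -1; 0.27 -0.15 0.02 0 0 0.8 -1; 0.3 -0.166 0.02 0 0 0.822 -1; 0.33 -0.183 0.02 0 0 0.822 -1; 0.35 -0.193 0.02 0 0 0.822 -1; 0.36 -0.198 0.02 0 0 0.822 -1; 0.363 -0.2 0.02 0 0 0.822 -1; 0.363 -0.2 0.02 0 0 0.822 -1"
}}

```text
time: 1.32
eef_pos: [494.2, -299.8, 211.0]
ee_rot: [0.972, -0.235, -0.0, 0.0]
wrist_force: [0.4, 0.3, -0.0]
grip_width: 1.002
```

Run:
```python
from h import *
d=snap('wrist','w1'); s=ctrl.get_state(); print(s['time'],s['eef_pos'],R.from_quat(s['ee_rot']).as_matrix().round(4),s['joint_pos'].round(3),s['wrist_force'])
```

```text
1.3667 [ 493.29126983 -301.10116339  210.98068863] [[ 8.886e-01 -4.586e-01 -1.100e-03]
 [-4.586e-01 -8.886e-01 -5.000e-04]
 [-8.000e-04  1.000e-03 -1.000e+00]] [ 0.822  0.39  -0.407  1.757  0.177  1.031 -1.696] [ 0.01513064 -0.34377707  0.27589076]
```

View pics/w1.png

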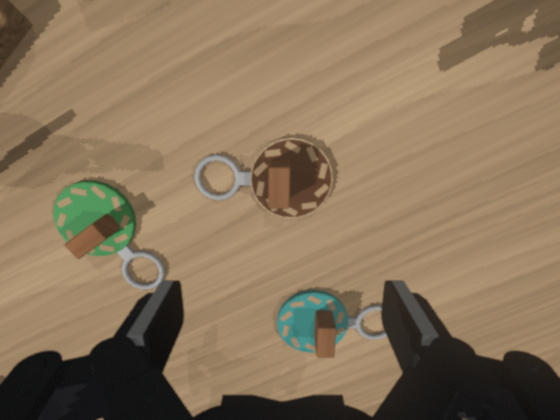

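The wrist picture shows the dark template at the centre: ring at about (218,178), disc about (291,177), grip block about (279,187). The look-alikes are off to the left and below.

Run:
```python
from h import *
crop('w1','c4',185,125,345,230,5)
```

```text
(no output)
```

View pics/c4.png

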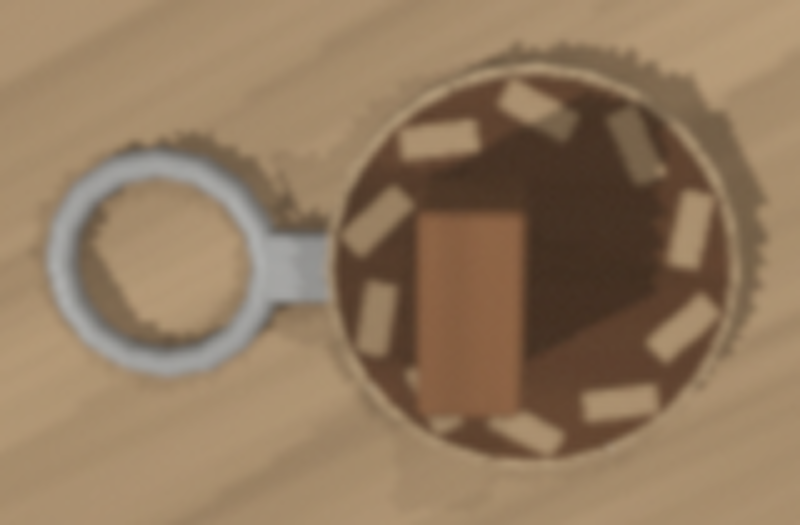

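Run:
```python
from h import *
d=load('w1')
f=lambda x,y,x0=185,y0=125,s=5:((x+.5)/s-.5+x0,(y+.5)/s-.5+y0)
ring=world(d,*f(161,263),4.); disc=world(d,*f(535,262),8.); blk=world(d,*f(470,313),42.)
yaw=np.arctan2(*(ring-disc)[[1,0]]);u=np.array([np.cos(yaw),np.sin(yaw)])
print(ring,disc,blk,np.linalg.norm((ring-disc)[:2]),np.degrees(yaw),(blk-disc)[:2]@u,(blk-disc)[:2]@[-u[1],u[0]])
q=[world(d,*f(x,y),42.) for x,y in [(418,212),(524,212),(418,412),(520,412)]]
print([np.degrees(np.arctan2(*(q[a]-q[b])[[1,0]])) for a,b in[(0,1),(2,3),(0,2),(1,3)]],[np.linalg.norm(q[a]-q[b]) for a,b in[(0,1),(2,3),(0,2),(1,3)]])
print(world(d,*f(470,313)),world(d,*f(600,420)), world(d,*f(100,420)))
print(d['eef_pos'])
```

```text
[ 523.00751544 -238.53812788    4.        ] [ 489.05704747 -307.22365034    8.        ] [ 493.68596799 -295.17971175   42.        ] 76.6181132091195 63.69733958293623 12.848113730477213 1.1871543569536422
[np.float64(62.811867079186975), np.float64(62.81797383209946), np.float64(-27.94601957545454), np.float64(-27.93815230528449)] [np.float64(19.197401284073017), np.float64(19.202674894476623), np.float64(38.20746876913362), np.float64(38.205352876884675)]
[ 493.61041937 -295.13686267   41.6830886 ] [ 452.94486336 -304.20605801    8.97634836] [ 499.25029917 -209.01806685    2.2471869 ]
[ 494.1928758  -299.76871727  211.03860842]
```

Call:
{"method": "apply_moves", "body": {
  "deltas": "-0.002 -0.004 0.03 0 0 0 -1; -0.002 -0.004 0.06 0 0 0 -1; -0.002 -0.004 0.09 0 0 0 -1; -0.002 -0.004 0.12 0 0 0 -1; -0.002 -0.004 0.145 0 0 0 -1; -0.002 -0.004 0.165 0 0 0 -1; -0.002 -0.004 0.18 0 0 0 -1; -0.002 -0.004 0.19 0 0 0 -1; -0.002 -0.004 0.195 0 0 0 -0.3; -0.002 -0.004 0.196 0 0 0 0",
  "force": 70
}}

```text
time: 2.2
eef_pos: [493.1, -296.5, 14.5]
ee_rot: [0.972, -0.236, -0.001, 0.0]
wrist_force: [-0.3, -0.0, 0.0]
grip_width: 0.75
```

Run:
```python
from h import *
d=snap('wrist','w2'); s=ctrl.get_state(); print(s['time'],s['eef_pos'],s['wrist_force'],s['grip_width'])
```

```text
2.25 [ 493.83756338 -296.35650231   15.22039155] [-0.28704118 -0.15716598 -0.14004998] 0.6636819107621713
```

View pics/w2.png

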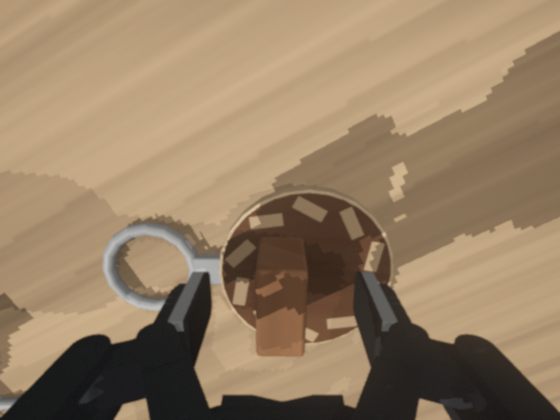

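The block stands between the fingers, at about (282,300). I'll close the gripper and lift.

Call:
{"method": "apply_moves", "body": {
  "deltas": "0 0 0 0 0 0 1; 0 0 0 0 0 0 1; 0 0 0 0 0 0 1; 0 0 0 0 0 0 1; 0 0 0 0 0 0 1; 0 0 0 0 0 0 1; 0 0 0 0 0 0 1; 0 0 -0.005 0 0 0 1; 0 0 -0.015 0 0 0 1; 0 0 -0.03 0 0 0 1; 0 0 -0.05 0 0 0 1; 0 0 -0.07 0 0 0 1",
  "force": 80
}}

```text
time: 3.25
eef_pos: [493.8, -294.9, 86.2]
ee_rot: [0.972, -0.235, -0.001, -0.0]
wrist_force: [0.1, 0.2, -1.0]
grip_width: 0.217
```

Run:
```python
from h import *
d=snap('wrist','w3'); s=ctrl.get_state(); print(s['time'],s['eef_pos'],s['wrist_force'],s['grip_width'])
```

```text
3.3 [ 496.56003526 -296.24401373   90.48924684] [ 0.52068961 -0.39250822  0.8507307 ] 0.2166207011737957
```

View pics/w3.png

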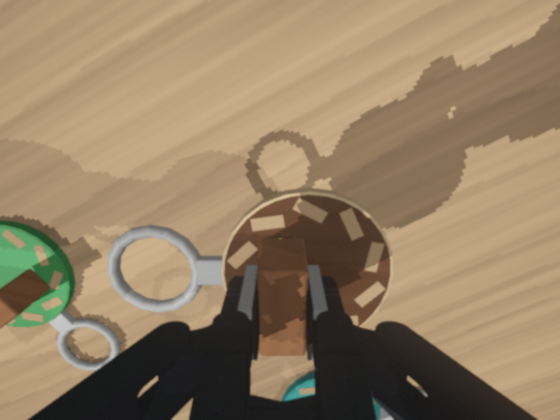

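Call:
{"method": "apply_moves", "body": {
  "deltas": "0 0 -0.01 0 0 0 1; 0 -0.005 -0.03 0 0 -0.02 1; 0.001 -0.015 -0.05 0 0 -0.05 1; 0.002 -0.03 -0.07 0 0 -0.1 1; 0.003 -0.05 -0.09 0 0 -0.15 1; 0.004 -0.07 -0.11 0 0 -0.2 1; 0.005 -0.092 -0.128 0 0 -0.25 1; 0.006 -0.114 -0.144 0 0 -0.3 1; 0.007 -0.136 -0.16 0 0 -0.35 1; 0.008 -0.158 -0.175 0 0 -0.4 1; 0.009 -0.18 -0.188 0 0 -0.45 1; 0.01 -0.202 -0.196 0 0 -0.5 1; 0.011 -0.224 -0.202 0 0 -0.53 1; 0.012 -0.246 -0.205 0 0 -0.55 1; 0.013 -0.266 -0.205 0 0 -0.56 1; 0.013 -0.282 -0.205 0 0 -0.564 1; 0.013 -0.292 -0.205 0 0 -0.564 1; 0.013 -0.298 -0.205 0 0 -0.564 1; 0.013 -0.3 -0.205 0 0 -0.564 1; 0.013 -0.3 -0.205 0 0 -0.564 1"
}}

```text
time: 4.97
eef_pos: [642.9, -34.8, 290.1]
ee_rot: [0.999, 0.044, -0.0, 0.0]
wrist_force: [0.1, -0.3, -1.2]
grip_width: 0.223
```

Run:
```python
from h import *
d=snap('wrist','w4');snap('side','s4');snap('top','t4'); s=ctrl.get_state(); print(s['time'],s['eef_pos'],d['eef_pos'],R.from_quat(s['ee_rot']).as_matrix().round(4),s['wrist_force'],s['grip_width'])
crop('s4','s4c',180,150,340,270,5)
crop('t4','t4c',160,130,320,250,5)
```

```text
5.1167 [642.87282333 -36.11652876 290.19219484] [642.9200981  -34.81897394 290.07840418] [[ 9.962e-01  8.680e-02 -5.000e-04]
 [ 8.680e-02 -9.962e-01 -9.000e-04]
 [-5.000e-04  8.000e-04 -1.000e+00]] [ 0.37824249 -0.83736588 -0.80101298] 0.2168561495698502
```

View pics/w4.png

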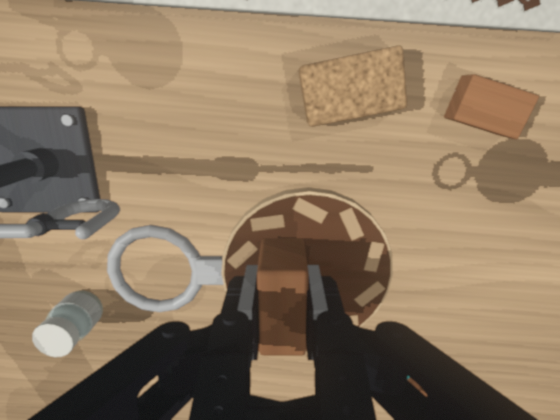

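View pics/s4c.png

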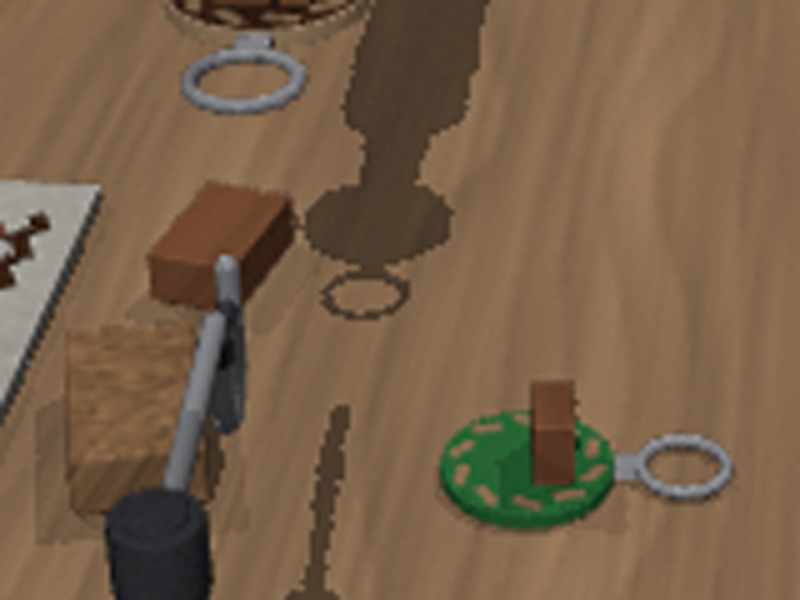

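View pics/t4c.png

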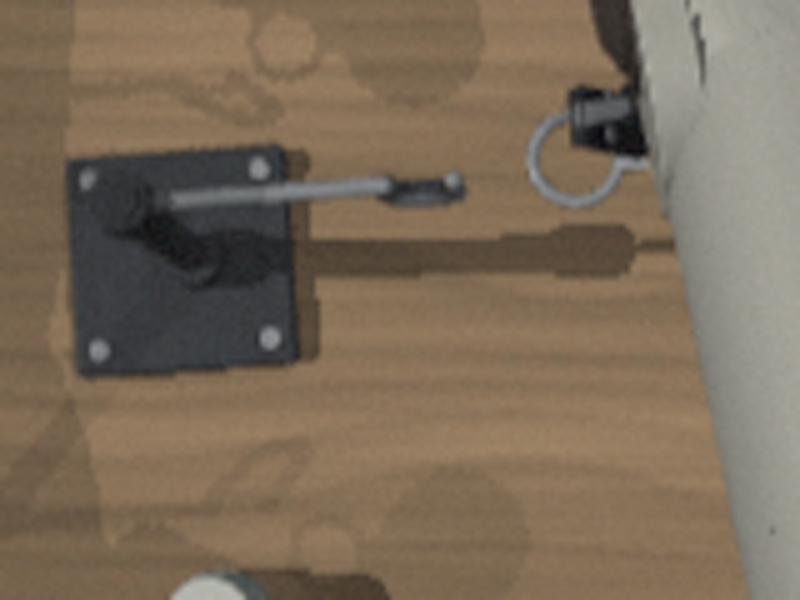

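The wrist picture shows the template held level: ring centre about (155,268), hook tip about (110,210). I'll enlarge that area and measure both.

Run:
```python
from h import *
crop('w4','c5',0,185,240,325,3)
crop('w4','c6',20,190,130,245,7)
```

```text
(no output)
```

View pics/c5.png

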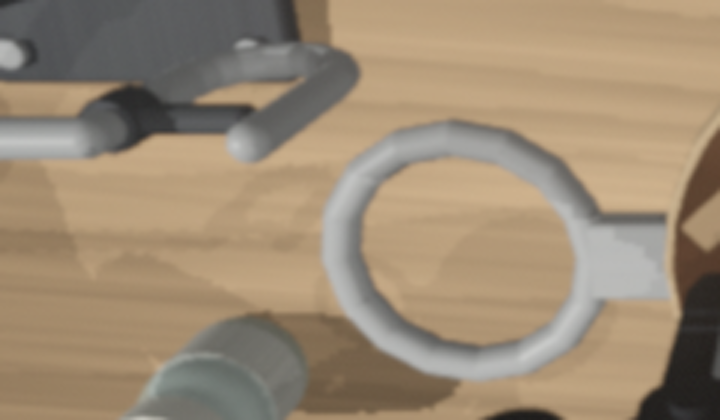

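View pics/c6.png

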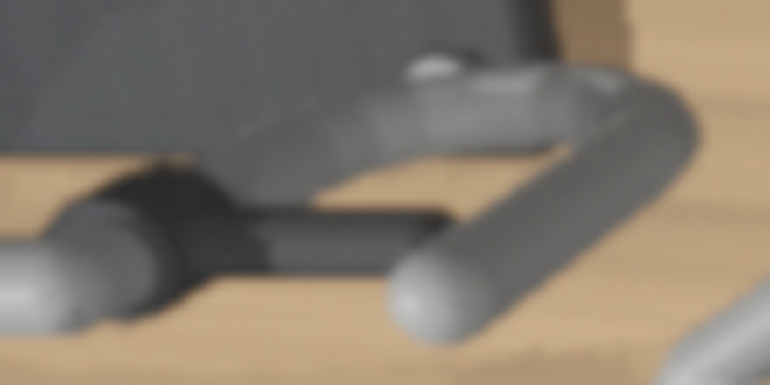

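```bash
cat >> h.py <<'E'
from scipy.optimize import least_squares
def tool_pts(d,u,v):
    u=np.asarray(u,float);v=np.asarray(v,float)
    rz=d['range_z'][v.astype(int),u.astype(int)]
    p=np.stack([(u-d['cx'])/d['fx']*rz,-(v-d['cy'])/d['fy']*rz,-rz],-1)
    T=np.array(d['tool_from_camera']); return p@T[:3,:3].T+T[:3,3]
def ringfit(d,win=(100,215,215,320)):
    x0,y0,x1,y1=win
    vv,uu=np.mgrid[y0:y1,x0:x1]; uu=uu.ravel();vv=vv.ravel()
    p=tool_pts(d,uu,vv)
    m=(p[:,2]>0)&(p[:,2]<18)&(d['range_z'][vv,uu]>0)&(p[:,1]<-38)
    p=p[m]
    r=lambda q:np.hypot(p[:,0]-q[0],p[:,1]-q[1])-21
    s=least_squares(r,[0,-63],loss='soft_l1',f_scale=1.5)
    k=np.abs(s.fun)<30
    c=np.hypot(p[:,0]-s.x[0],p[:,1]-s.x[1]); k=np.abs(c-21)<2
    A=np.c_[p[k,:2]-s.x,np.ones(k.sum())]
    pl=np.linalg.lstsq(A,p[k,2],rcond=None)[0]
    return s.x,pl,k.sum(),len(p),p
E
python3 - <<'E'
from h import *
for n in ['w3','w4']:
    d=load(n)
    c,pl,k,n_,p=ringfit(d)
    print('ring in tool (xy), top plane',c,pl,k,n_)
d=load('w4')
f=lambda x,y,x0=20,y0=190,s=7:((x+.5)/s-.5+x0,(y+.5)/s-.5+y0)
for x,y in [(437,295),(432,290)]:
  print('tip centre',world(d,*f(x,y),232.), 'depth',world(d,*f(x,y)))
print('gate end',world(d,*f(425,245)),world(d,*f(300,240)),world(d,*f(240,235)))
# disc edges in world
M=campose(d)
c3=R.from_quat(d['ee_rot']).as_matrix()@np.r_[c,pl[2]+3]+d['eef_pos']; print('ring centre world',c3)
E
```

```text
ring in tool (xy), top plane [ -0.5219693  -62.20100903] [6.12124678e-03 4.14175991e-04 9.12226173e+00] 2337 3199
ring in tool (xy), top plane [-5.68719101e-02 -6.27777833e+01] [ 5.92715085e-03 -2.26890468e-03  9.22134992e+00] 2346 3241
tip centre [631.41584145  90.49059446 232.        ] depth [633.6174584   87.76494432 236.69917896]
tip centre [631.86289929  90.88655366 232.        ] depth [634.38375403  87.74023849 237.40613682]
gate end [637.01364447  89.95497157 233.9274734 ] [632.01582069 107.21375134 223.86691904] [631.50148276 113.42279297 222.69527706]
ring centre world [637.28715501  27.70230278 277.84016044]
```

Call:
{"method": "apply_moves", "body": {
  "deltas": "0 -0.005 0 0 0 0 1; 0 -0.015 0 0 0 0 1; 0 -0.027 0.003 0 0 0 1; 0 -0.039 0.008 0 0 0 1; 0 -0.047 0.015 0 0 0 1; 0 -0.051 0.021 0 0 0 1; 0 -0.052 0.025 0 0 0 1; 0 -0.052 0.026 0 0 0 1; 0 -0.052 0.026 0 0 0 1; 0 -0.052 0.026 0 0 0 1"
}}

```text
time: 5.95
eef_pos: [638.8, 16.4, 264.2]
ee_rot: [0.999, 0.044, -0.0, 0.0]
wrist_force: [-0.8, -0.6, -1.9]
grip_width: 0.216
```

Run:
```python
from h import *
d=snap('wrist','w5');snap('side','s5');t=snap('top','t5'); s=ctrl.get_state(); print(s['time'],s['eef_pos'],d['eef_pos'],s['wrist_force'],s['grip_width'],s['joint_pos'].round(2))
crop('s5','s5c',190,150,290,240,7)
crop('t5','t5c',220,140,300,200,9)
crop('w5','w5c',60,190,220,320,5)
```

```text
6.1 [638.92219485  16.65730627 264.65767561] [638.78039014  16.37687263 264.2031642 ] [-0.03846867  0.67606147 -1.15917318] 0.21782152980554823 [ 0.37  0.49 -0.61  1.54  0.29  1.21 -1.78]
```

View pics/w5c.png

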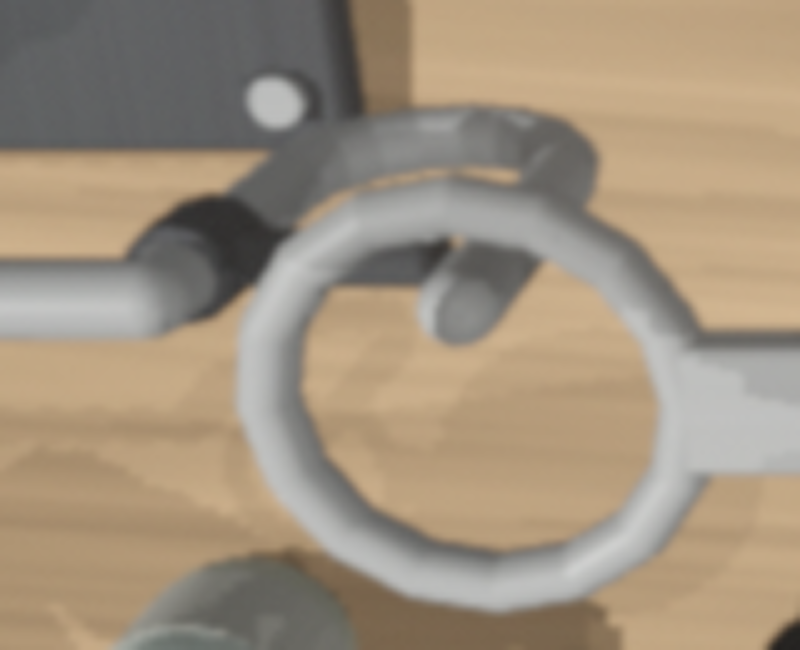

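View pics/s5c.png

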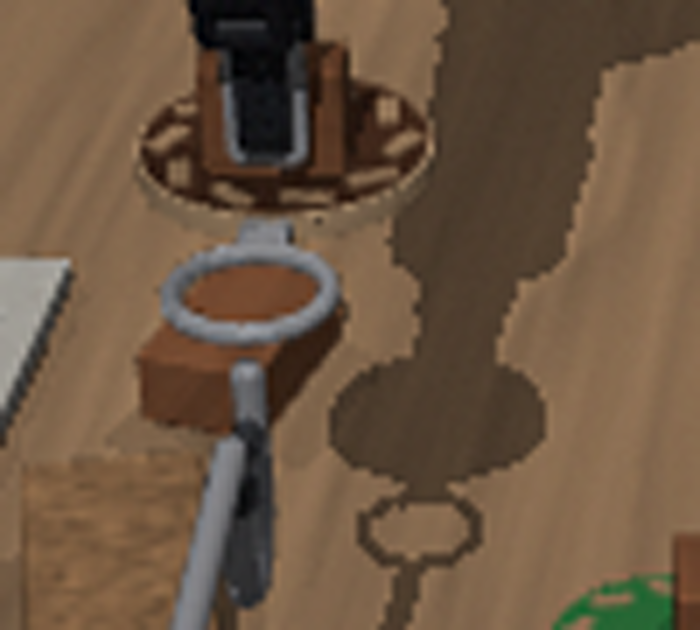

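View pics/t5c.png

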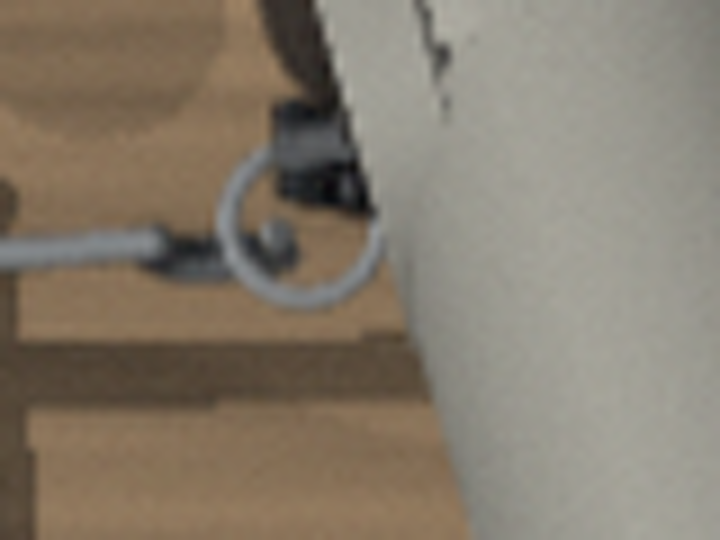

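Run:
```python
from h import *
d=load('w5')
c,pl,k,n_,p=ringfit(d); print('ring',c,pl,k)
vv,uu=np.mgrid[240:262,140:172];uu=uu.ravel();vv=vv.ravel()
q=tool_pts(d,uu,vv); Z=d['range_z'][vv,uu]
# candidates: tip points near tool z 27..40
zt=q[:,2]
for lo,hi in [(22,27),(27,31),(31,36),(36,45)]:
    m=(zt>lo)&(zt<hi)&(Z>0); 
    if m.sum(): print(lo,hi,m.sum(),q[m].mean(0).round(2),q[m].min(0).round(1))
m=(zt>24)&(zt<34)&(Z>0)
s=least_squares(lambda t:np.linalg.norm(q[m]-t,axis=1)-4.5,[0,-72,32],loss='soft_l1'); print('sphere',s.x,np.abs(s.fun).mean())
f=lambda x,y,x0=60,y0=190,s=5:((x+.5)/s-.5+x0,(y+.5)/s-.5+y0)
Rt=R.from_quat(d['ee_rot']).as_matrix()
w=world(d,*f(460,303),232.); print('plane tip tool',Rt.T@(w-d['eef_pos']), w)
crop('w5','w5d',130,230,185,270,14)
# side: ring & tip
s5=load('s5');g=lambda x,y,x0=190,y0=150,s=7:((x+.5)/s-.5+x0,(y+.5)/s-.5+y0)
tip=world(s5,*g(248,372),233.); rc=world(s5,*g(251,293),252.); print('side tip',tip,'ring',rc,'tip-ring in tool',Rt.T@(tip-rc))
t5=load('t5');g=lambda x,y,x0=220,y0=140,s=9:((x+.5)/s-.5+x0,(y+.5)/s-.5+y0)
tip=world(t5,*g(277,238),234.); rc=world(t5,*g(306,221),253.); print('top tip',tip,'ring',rc,'tip-ring in tool',Rt.T@(tip-rc))
```

```text
ring [ -0.06653273 -62.8008203 ] [ 4.94654288e-03 -8.86163811e-04  9.24117063e+00] 2350
22 27 47 [  0.17 -72.4   26.46] [ -2.1 -74.6  25.4]
27 31 159 [  1.14 -71.46  28.51] [ -4.6 -76.2  27. ]
31 36 77 [  2.48 -70.32  33.25] [ -2.6 -75.6  31. ]
36 45 109 [  0.33 -75.6   39.97] [ -3.6 -83.9  36. ]
sphere [ 9.64388482e-03 -7.25301025e+01  3.09737766e+01] 0.38361524066052927
plane tip tool [ -0.61962427 -73.36256496  32.17419634] [631.7376266   89.39046369 232.        ]
side tip [634.08608808  86.9170305  233.        ] ring [633.91683828  77.99448854 252.        ] tip-ring in tool [ 0.95175301 -8.88097485 18.99639051]
top tip [631.22646285  86.07365933 234.        ] ring [633.02658115  77.032434   253.        ] tip-ring in tool [-0.99966027 -9.17163385 18.99647317]
```

View pics/w5d.png

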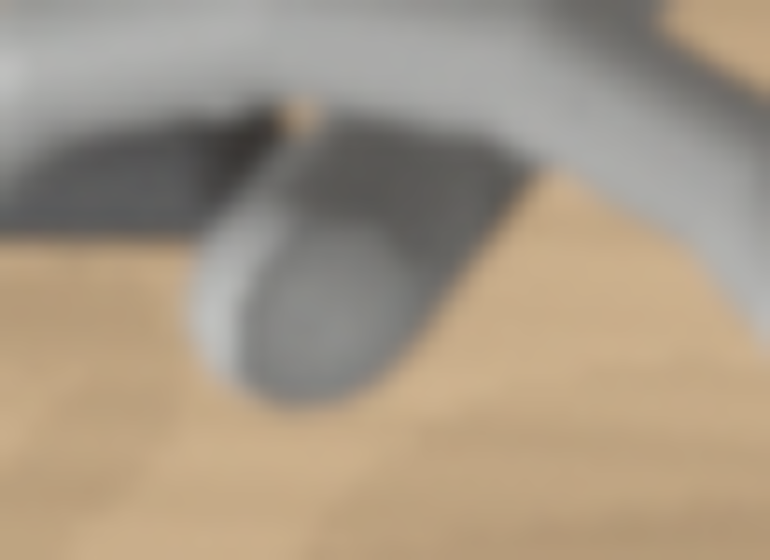

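The tip lies inside the ring with about 4 mm of clearance to the wire, and three cameras agree on a 9 to 10 mm offset and ±1 mm laterally. I'll lower to just above the gate.

Call:
{"method": "apply_moves", "body": {
  "deltas": "0 0 0.003 0 0 0 1; 0 0 0.007 0 0 0 1; 0 0 0.011 0 0 0 1; 0 0 0.014 0 0 0 1; 0 0 0.016 0 0 0 1; 0 0 0.018 0 0 0 1; 0 0 0.018 0 0 0 1"
}}

```text
time: 6.68
eef_pos: [638.3, 17.2, 245.7]
ee_rot: [0.999, 0.044, -0.0, -0.0]
wrist_force: [0.2, -0.1, -1.5]
grip_width: 0.217
```

```bash
cat > st.py <<'E'
from h import *
import sys
s=ctrl.get_state(); print(s['time'],s['eef_pos'].round(1),s['wrist_force'].round(2),s['moment'].round(3),round(s['grip_width'],3))
if len(sys.argv)>1:
    n=sys.argv[1]; d=snap('wrist',n); crop(n,n+'c',80,190,220,310,5)
    c,pl,k,_,p=ringfit(d); print('ring',c,pl,k)
E
python3 st.py w6
```

```text
6.6833 [638.3  17.2 245.7] [ 0.2  -0.08 -1.55] [-0.009  0.028  0.024] 0.217
ring [ -0.29732561 -62.09088459] [ 4.15016969e-03 -2.99020797e-03  9.26918406e+00] 2294
```

View pics/w6c.png

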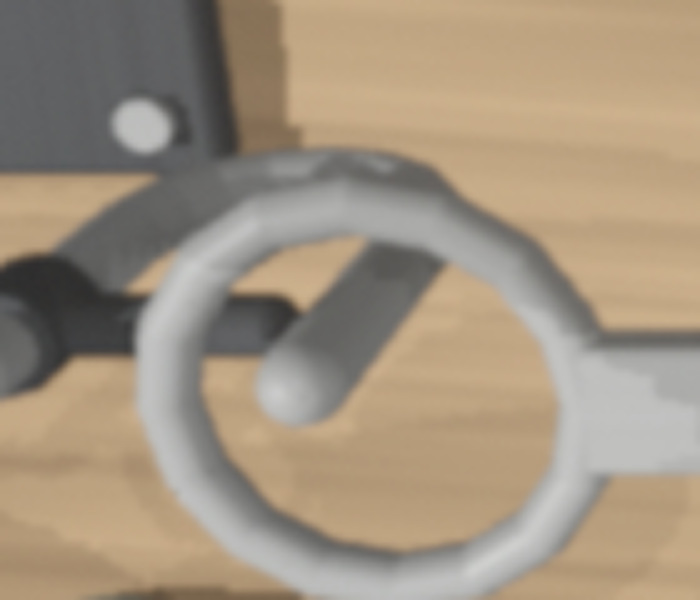

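The wire clears the tip (crop at 295,385) and the gate is seen below at (250,320). I'll press slowly.

Call:
{"method": "apply_moves", "body": {
  "deltas": "0 0 0.002 0 0 0 1; 0 0 0.004 0 0 0 1; 0 0 0.006 0 0 0 1; 0 0 0.008 0 0 0 1; 0 0 0.008 0 0 0 1; 0 0 0.008 0 0 0 1"
}}

```text
time: 7.23
eef_pos: [638.6, 17.3, 238.3]
ee_rot: [0.999, 0.044, 0.0, -0.0]
wrist_force: [0.2, -0.9, -1.2]
grip_width: 0.219
```

```bash
python3 st.py w7
```

```text
7.2333 [638.6  17.3 238.3] [ 0.21 -0.94 -1.19] [-0.028  0.003  0.032] 0.219
ring [ -0.43543491 -61.74232939] [ 5.77668753e-03 -1.49973067e-02  9.37513795e+00] 2265
```

View pics/w7c.png

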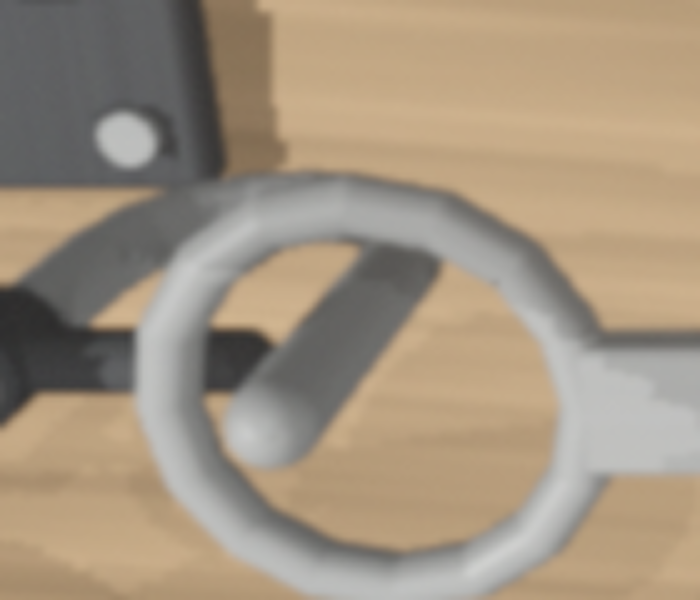

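Call:
{"method": "apply_moves", "body": {
  "deltas": "0 0 0.002 0 0 0 1; 0 0 0.004 0 0 0 1; 0 0 0.006 0 0 0 1; 0 0 0.006 0 0 0 1; 0 0 0.006 0 0 0 1"
}}

```text
time: 7.7
eef_pos: [638.7, 17.1, 232.3]
ee_rot: [0.999, 0.044, 0.0, 0.0]
wrist_force: [0.0, -0.9, 0.9]
grip_width: 0.217
```

```bash
python3 st.py w8
```

```text
7.7 [638.7  17.1 232.3] [ 0.01 -0.91  0.88] [-0.054  0.021  0.002] 0.217
ring [ -0.40548803 -62.1765956 ] [ 8.66566076e-03 -9.88734973e-03  9.24615815e+00] 2245
```

View pics/w8c.png

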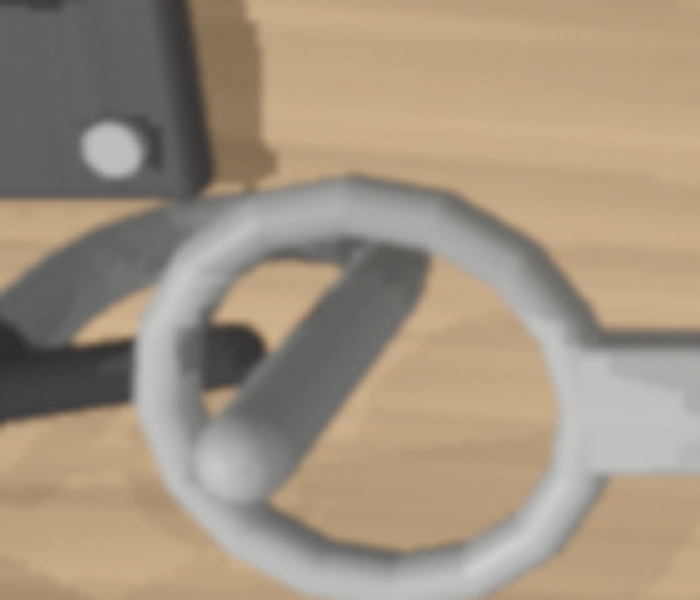

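The gate (crop 230,355) has begun to tilt down under the wire, at about 2 N. I'll go on in small steps.

Call:
{"method": "apply_moves", "body": {
  "deltas": "0 0 0.002 0 0 0 1; 0 0 0.004 0 0 0 1; 0 0 0.006 0 0 0 1; 0 0 0.006 0 0 0 1"
}}

```text
time: 8.08
eef_pos: [638.6, 17.3, 225.9]
ee_rot: [0.999, 0.044, -0.0, -0.0]
wrist_force: [0.1, -0.8, 0.5]
grip_width: 0.22
```

```bash
python3 st.py w9
```

```text
8.0833 [638.6  17.3 225.9] [ 0.07 -0.8   0.47] [ 0.025  0.074 -0.015] 0.22
ring [ -0.37010394 -62.24559657] [ 6.92072920e-03 -9.64825906e-03  9.18259515e+00] 2123
```

View pics/w9c.png

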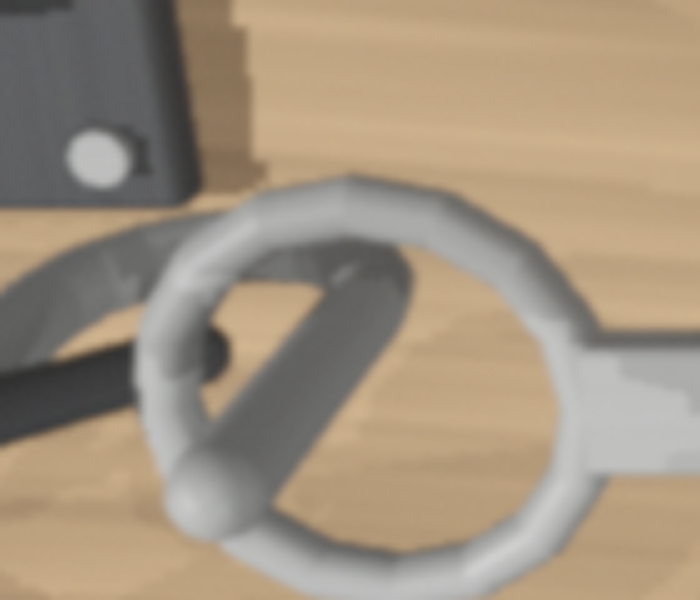

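Call:
{"method": "apply_moves", "body": {
  "deltas": "0 0 0.002 0 0 0 1; 0 0 0.004 0 0 0 1; 0 0 0.006 0 0 0 1; 0 0 0.006 0 0 0 1"
}}

```text
time: 8.47
eef_pos: [638.4, 16.7, 219.6]
ee_rot: [0.999, 0.044, -0.0, 0.0]
wrist_force: [0.0, -1.4, 0.3]
grip_width: 0.219
```

```bash
python3 st.py w10
```

```text
8.4667 [638.4  16.7 219.6] [ 0.04 -1.41  0.29] [-0.273 -0.01  -0.03 ] 0.219
ring [ -0.34538689 -62.2541683 ] [7.25089349e-03 2.53657387e-03 9.12250139e+00] 2090
```

View pics/w10c.png

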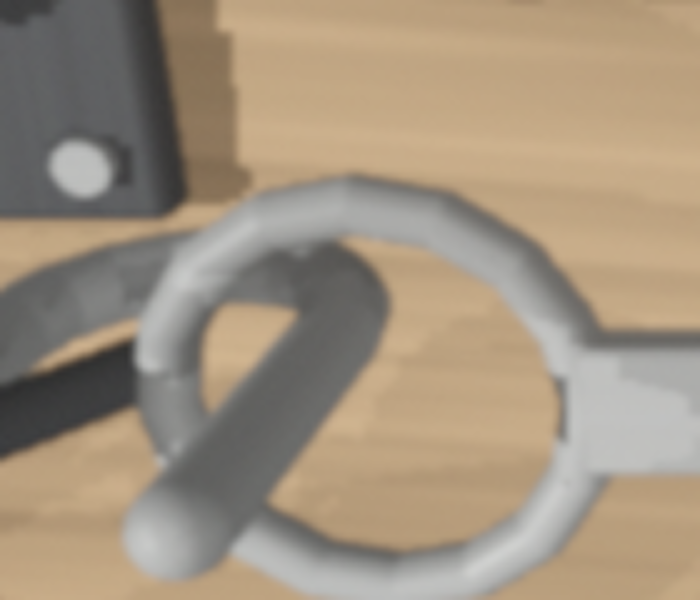

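Call:
{"method": "apply_moves", "body": {
  "deltas": "0 0 0.002 0 0 0 1; 0 0 0.004 0 0 0 1; 0 0 0.004 0 0 0 1"
}}

```text
time: 8.77
eef_pos: [638.4, 16.7, 215.6]
ee_rot: [0.999, 0.044, -0.0, 0.0]
wrist_force: [0.6, -3.3, -1.0]
grip_width: 0.217
```

```bash
python3 st.py w11
```

```text
8.7667 [638.4  16.7 215.6] [ 0.56 -3.3  -1.03] [-0.645 -0.027 -0.024] 0.217
ring [ -0.33336003 -62.19052302] [ 4.00589955e-03 -2.46942589e-04  9.21274124e+00] 2067
```

View pics/w11c.png

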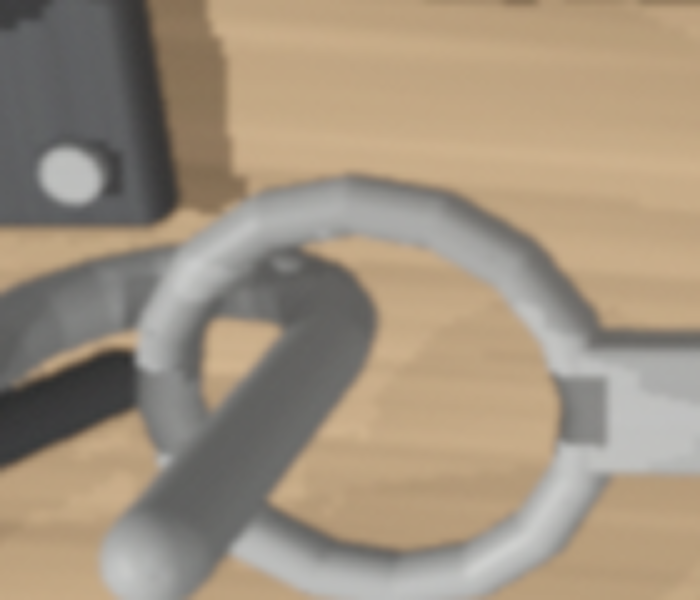

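Call:
{"method": "apply_moves", "body": {
  "deltas": "0 0 0.0015 0 0 0 1; 0 0 0.003 0 0 0 1; 0 0 0.003 0 0 0 1"
}}

```text
time: 9.07
eef_pos: [638.0, 16.6, 212.5]
ee_rot: [0.999, 0.044, -0.001, 0.0]
wrist_force: [-0.9, -4.6, -3.2]
grip_width: 0.216
```

```bash
python3 st.py w12
```

```text
9.0667 [638.   16.6 212.5] [-0.89 -4.58 -3.24] [-0.887  0.137  0.06 ] 0.216
ring [ -0.4777486  -62.15790608] [ 7.33330505e-03 -1.69640041e-03  9.29293990e+00] 2051
```

View pics/w12c.png

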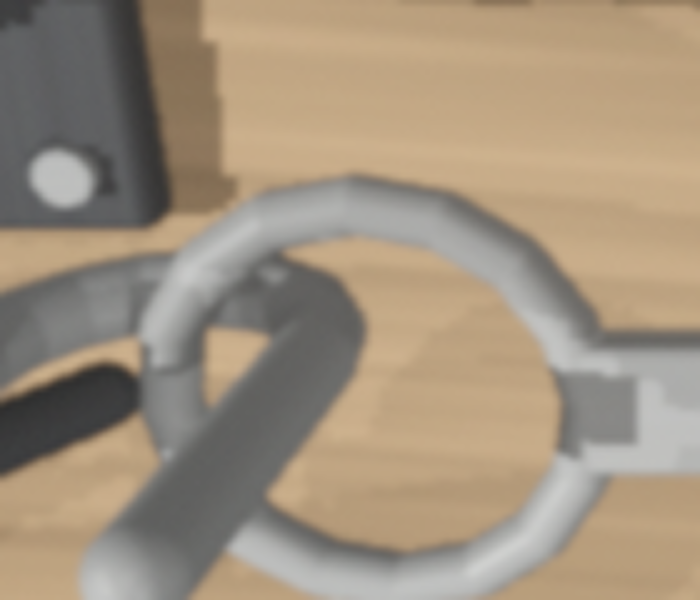

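Call:
{"method": "apply_moves", "body": {
  "deltas": "0 0 0.001 0 0 0 1; 0 0 0.002 0 0 0 1; 0 0 0.003 0 0 0 1; 0 0 0.003 0 0 0 1"
}}

```text
time: 9.45
eef_pos: [638.6, 18.8, 210.3]
ee_rot: [0.999, 0.045, 0.0, -0.001]
wrist_force: [1.0, 1.0, -1.0]
grip_width: 0.222
```

```bash
python3 st.py w13
```

```text
9.45 [638.6  18.8 210.3] [ 1.    1.01 -1.02] [ 0.011  0.009 -0.012] 0.222
ring [ -0.44820869 -62.03256927] [5.90058228e-03 4.66010361e-04 9.22507279e+00] 2028
```

View pics/w13c.png

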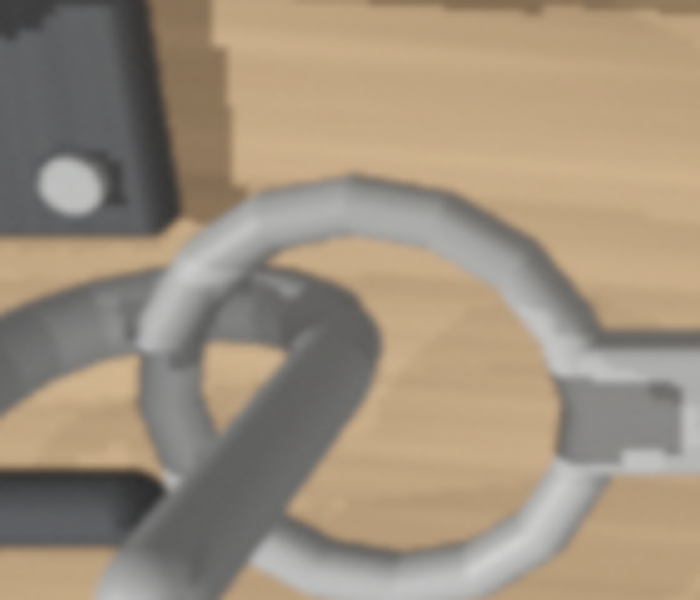

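The gate has snapped shut above the wire: it lies level at crop (80,505) and the forces are back to the weight alone. I'll shift slightly towards the post, then rise gently.

Call:
{"method": "apply_moves", "body": {
  "deltas": "0 -0.001 0 0 0 0 1; 0 -0.002 0 0 0 0 1; 0 -0.002 -0.002 0 0 0 1; 0 -0.002 -0.004 0 0 0 1; 0 -0.002 -0.006 0 0 0 1; 0 -0.002 -0.006 0 0 0 1"
}}

```text
time: 10.0
eef_pos: [638.8, 19.3, 217.1]
ee_rot: [0.999, 0.044, 0.001, 0.0]
wrist_force: [-0.3, 0.5, -1.1]
grip_width: 0.219
```

```bash
python3 st.py w14
```

```text
10.0 [638.8  19.3 217.1] [-0.26  0.53 -1.13] [ 0.022 -0.029 -0.018] 0.219
ring [ -0.39756548 -61.8761155 ] [ 4.10829494e-03 -1.90779033e-03  9.26748531e+00] 1985
```

View pics/w14c.png

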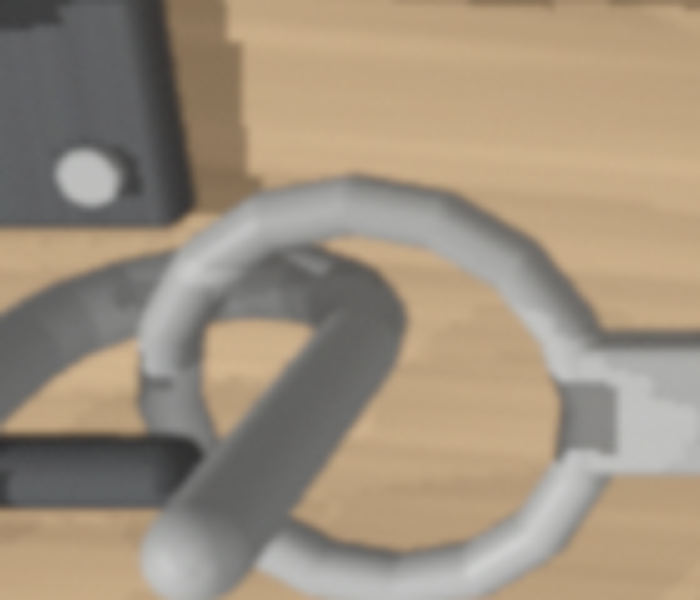

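The gate still lies level over the wire, with no contact yet. I'll rise in small steps.

Call:
{"method": "apply_moves", "body": {
  "deltas": "0 0 -0.001 0 0 0 1; 0 0 -0.002 0 0 0 1; 0 0 -0.002 0 0 0 1"
}}

```text
time: 10.3
eef_pos: [638.6, 19.2, 218.6]
ee_rot: [0.999, 0.044, 0.0, 0.0]
wrist_force: [1.3, 0.2, 0.0]
grip_width: 0.22
```

Call:
{"method": "apply_moves", "body": {
  "deltas": "0 0 -0.001 0 0 0 1; 0 0 -0.0015 0 0 0 1; 0 0 -0.0015 0 0 0 1"
}}

```text
time: 10.55
eef_pos: [638.5, 19.3, 220.0]
ee_rot: [0.999, 0.044, 0.0, -0.0]
wrist_force: [0.6, -0.3, -0.6]
grip_width: 0.215
```

Call:
{"method": "apply_moves", "body": {
  "deltas": "0 0 -0.001 0 0 0 1; 0 0 -0.001 0 0 0 1"
}}

```text
time: 10.72
eef_pos: [638.5, 19.3, 221.0]
ee_rot: [0.999, 0.044, 0.0, -0.0]
wrist_force: [-0.2, 0.1, -1.1]
grip_width: 0.218
```

Call:
{"method": "apply_moves", "body": {
  "deltas": "0 0 -0.001 0 0 0 1; 0 0 -0.001 0 0 0 1"
}}

```text
time: 10.88
eef_pos: [638.5, 19.3, 222.0]
ee_rot: [0.999, 0.044, 0.0, 0.0]
wrist_force: [0.3, 0.2, -1.6]
grip_width: 0.221
```

```bash
python3 st.py w15
```

```text
10.8833 [638.5  19.3 222. ] [ 0.3   0.23 -1.61] [ 0.021 -0.005  0.069] 0.221
ring [ -0.46215042 -61.80612891] [5.84189350e-03 1.41836869e-02 9.11914810e+00] 1920
```

View pics/w15c.png

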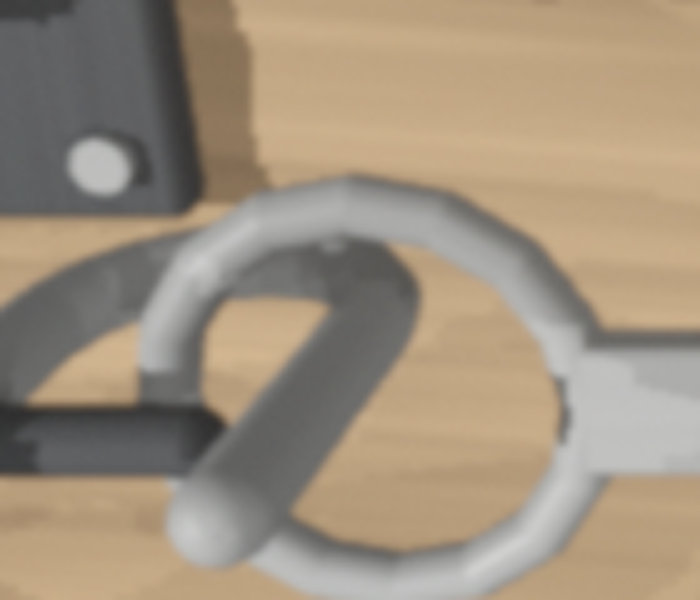

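Call:
{"method": "apply_moves", "body": {
  "deltas": "0 0 -0.001 0 0 0 1; 0 0 -0.001 0 0 0 1"
}}

```text
time: 11.1
eef_pos: [638.5, 19.3, 223.0]
ee_rot: [0.999, 0.044, 0.0, -0.0]
wrist_force: [-0.1, 0.1, -0.6]
grip_width: 0.215
```

Call:
{"method": "apply_moves", "body": {
  "deltas": "0 0 -0.001 0 0 0 1; 0 0 -0.001 0 0 0 1"
}}

```text
time: 11.27
eef_pos: [638.5, 19.3, 224.0]
ee_rot: [0.999, 0.044, 0.0, 0.0]
wrist_force: [0.2, -1.1, -0.7]
grip_width: 0.218
```

Call:
{"method": "apply_moves", "body": {
  "deltas": "0 0 -0.001 0 0 0 1; 0 0 -0.001 0 0 0 1"
}}

```text
time: 11.43
eef_pos: [638.5, 19.3, 225.0]
ee_rot: [0.999, 0.044, 0.0, 0.0]
wrist_force: [-0.2, -0.1, -1.0]
grip_width: 0.221
```

```bash
python3 st.py w16
```

```text
11.4333 [638.5  19.3 225. ] [-0.19 -0.12 -0.95] [ 0.035 -0.003  0.059] 0.221
ring [ -0.51507163 -61.71926968] [0.00888764 0.04728901 8.78826452] 1974
```

View pics/w16c.png

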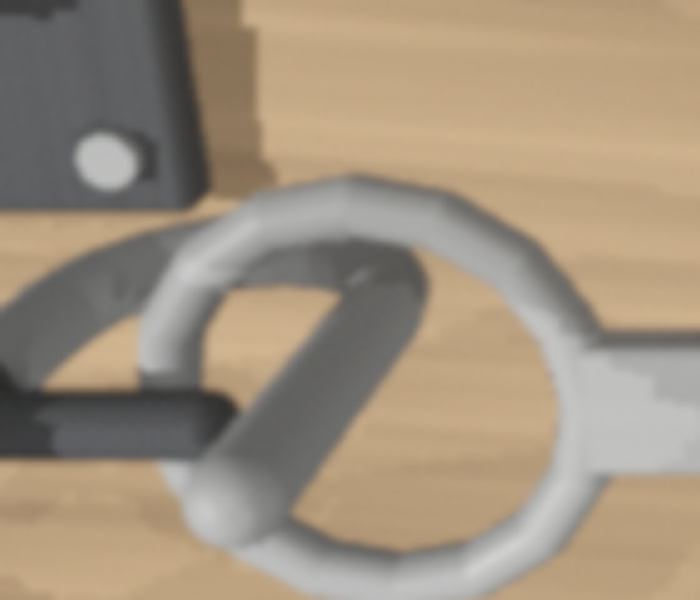

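Call:
{"method": "apply_moves", "body": {
  "deltas": "0 0 -0.0005 0 0 0 1; 0 0 -0.001 0 0 0 1"
}}

```text
time: 11.65
eef_pos: [638.4, 19.2, 225.8]
ee_rot: [0.999, 0.044, -0.0, 0.0]
wrist_force: [-0.7, -0.3, -1.3]
grip_width: 0.22
```

Call:
{"method": "apply_moves", "body": {
  "deltas": "0 0 -0.0005 0 0 0 1; 0 0 -0.001 0 0 0 1"
}}

```text
time: 11.82
eef_pos: [638.2, 19.2, 226.3]
ee_rot: [0.999, 0.044, -0.0, 0.0]
wrist_force: [1.2, 1.5, -6.4]
grip_width: 0.22
```

```bash
python3 st.py w17
```

```text
11.8167 [638.2  19.2 226.3] [ 1.19  1.48 -6.39] [-0.138 -0.18  -0.02 ] 0.22
ring [ -0.48010616 -61.77786246] [0.00928256 0.03841281 9.01711646] 2017
```

View pics/w17c.png

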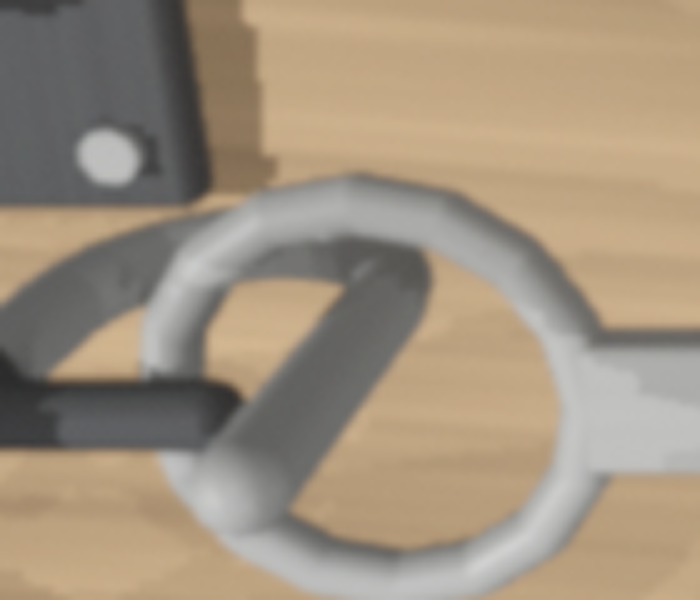

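The tug stands at about 5.3 N net and the gate is shut. I'll hold it briefly.

Call:
{"method": "apply_moves", "body": {
  "deltas": "0 0 0 0 0 0 1; 0 0 0 0 0 0 1"
}}

```text
time: 12.03
eef_pos: [638.2, 19.2, 226.4]
ee_rot: [0.999, 0.044, -0.0, 0.0]
wrist_force: [1.0, 0.2, -5.0]
grip_width: 0.22
```

Call:
{"method": "apply_moves", "body": {
  "deltas": "0 0 0 0 0 0 1; 0 0 0 0 0 0 1"
}}

```text
time: 12.2
eef_pos: [638.2, 19.2, 226.5]
ee_rot: [0.999, 0.044, -0.0, 0.0]
wrist_force: [0.9, 1.2, -5.7]
grip_width: 0.217
```

Call:
{"method": "apply_moves", "body": {
  "deltas": "0 0 0 0 0 0 1; 0 0 0 0 0 0 1"
}}

```text
time: 12.37
eef_pos: [638.2, 19.2, 226.6]
ee_rot: [0.999, 0.044, -0.0, 0.0]
wrist_force: [1.3, 1.3, -5.8]
grip_width: 0.219
```

```bash
python3 st.py w18
```

```text
12.3667 [638.2  19.2 226.6] [ 1.34  1.28 -5.76] [-0.316 -0.176 -0.033] 0.219
ring [ -0.51711574 -61.76092892] [8.36658528e-03 3.76472191e-02 9.06061646e+00] 1988
```

Call:
{"method": "apply_moves", "body": {
  "deltas": "0 0 -0.0002 0 0 0 1; 0 0 -0.0003 0 0 0 1"
}}

```text
time: 12.58
eef_pos: [638.2, 19.3, 226.8]
ee_rot: [0.999, 0.044, -0.0, 0.0]
wrist_force: [1.4, 1.0, -8.1]
grip_width: 0.219
```

Call:
{"method": "apply_moves", "body": {
  "deltas": "0 0 0 0 0 0 1; 0 0 0 0 0 0 1; 0 0 0 0 0 0 1; 0 0 0 0 0 0 1"
}}

```text
time: 12.92
eef_pos: [638.2, 19.3, 226.9]
ee_rot: [0.999, 0.044, -0.0, 0.0]
wrist_force: [1.5, 0.6, -8.1]
grip_width: 0.219
```

```bash
python3 st.py w19
python3 - <<'E'
from h import *
import cv2
for n in ['w13','w19']:
    d=load(n)
    # disc-plane tilt in tool from disc points clear of the fingers
    vv,uu=np.mgrid[195:240,240:380];uu=uu.ravel();vv=vv.ravel()
    p=tool_pts(d,uu,vv); m=(p[:,2]>2)&(p[:,2]<10)&(d['range_z'][vv,uu]>0)
    A=np.c_[p[m,:2],np.ones(m.sum())];print(n,np.linalg.lstsq(A,p[m,2],rcond=None)[0],m.sum())
    print(R.from_quat(d['ee_rot']).as_matrix()[2].round(4))
snap('side','s19'); crop('s19','s19c',190,150,290,240,7)
E
```

```text
12.9167 [638.2  19.3 226.9] [ 1.47  0.55 -8.08] [-0.385 -0.152 -0.051] 0.219
ring [ -0.50081799 -61.72993001] [0.01018205 0.03725101 9.16714502] 1994
w13 [1.77180405e-02 2.23896147e-03 6.75329257e+00] 5375
[ 5.0e-04 -1.8e-03 -1.0e+00]
w19 [ 1.91925755e-02 -3.01119774e-03  6.75571160e+00] 5373
[-5.e-04  0.e+00 -1.e+00]
```

View pics/s19c.png

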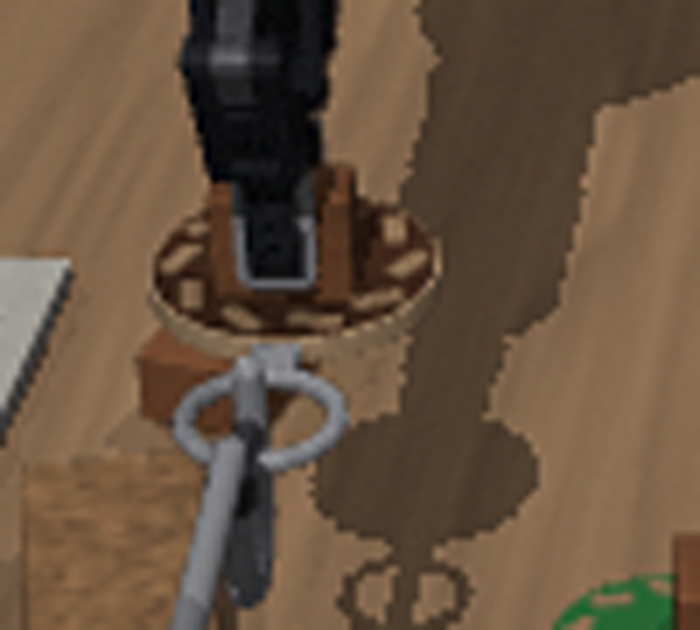

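The tug is done: about 7 N net for over 0.3 s, gate shut, disc level within 0.02 rad. Next I'll lower the ring towards the U's bottom, shifting it slightly to the post, so that I can tilt the template down gently before letting go.

Call:
{"method": "apply_moves", "body": {
  "deltas": "0 0 0.001 0 0 0 1; 0 0 0.003 0 0 0 1; 0 0 0.005 0 0 0 1; 0 -0.001 0.008 0 0 0 1; 0 -0.002 0.011 0 0 0 1; 0 -0.003 0.014 0 0 0 1; 0 -0.0035 0.017 0 0 0 1; 0 -0.0035 0.02 0 0 0 1; 0 -0.0035 0.022 0 0 0 1; 0 -0.0035 0.024 0 0 0 1; 0 -0.0035 0.025 0 0 0 1; 0 -0.0035 0.025 0 0 0 1"
}}

```text
time: 14.02
eef_pos: [638.0, 22.7, 201.8]
ee_rot: [0.999, 0.044, -0.0, -0.0]
wrist_force: [0.2, -0.1, -0.9]
grip_width: 0.219
```

```bash
python3 st.py w20
python3 - <<'E'
from h import *
print(ctrl.get_state()['joint_pos'].round(2))
snap('side','s20'); crop('s20','s20c',190,150,290,240,7)
E
```

```text
14.0167 [638.   22.7 201.8] [ 0.15 -0.12 -0.92] [ 0.005  0.04  -0.033] 0.219
ring [ -0.6785274  -62.46781316] [ 8.30367636e-03 -1.24089490e-04  9.16117431e+00] 2059
[ 0.35  0.54 -0.6   1.61  0.33  1.1  -1.82]
```

View pics/w20c.png

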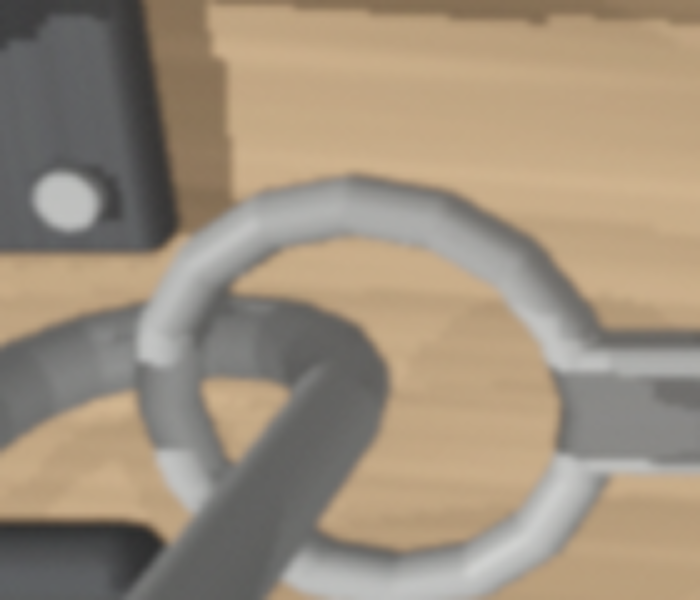

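View pics/s20c.png

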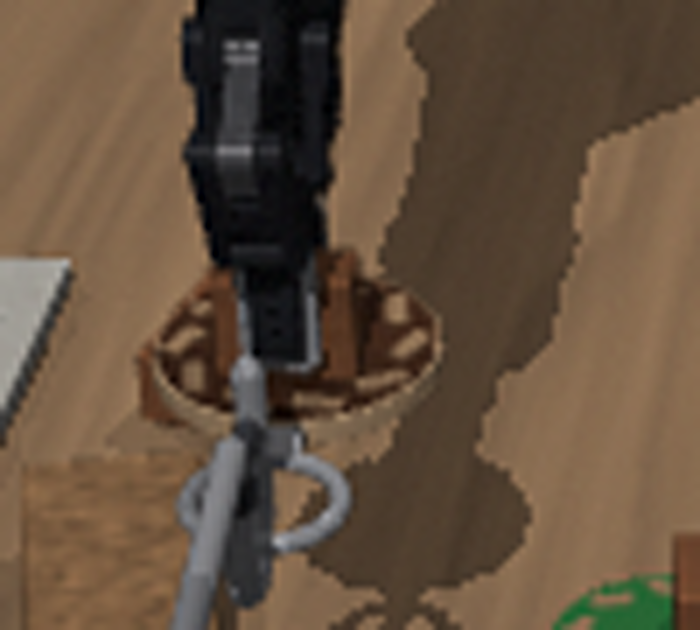

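Call:
{"method": "apply_moves", "body": {
  "deltas": "0 0.0005 0.0042 0.05 0 0 1; 0 0.0007 0.0084 0.1 0 0 1; 0 0.0008 0.0126 0.15 0 0 1; 0 0.0006 0.0168 0.2 0 0 1; 0 0.0003 0.021 0.25 0 0 1; 0 -0.0003 0.0252 0.3 0 0 1; 0 -0.0011 0.0293 0.35 0 0 1; 0 -0.0021 0.0334 0.4 0 0 1; 0 -0.0033 0.0375 0.45 0 0 1; 0 -0.0047 0.0414 0.5 0 0 1; 0 -0.0047 0.0414 0.5 0 0 1"
}}

```text
time: 15.03
eef_pos: [637.2, 23.7, 158.1]
ee_rot: [0.968, 0.04, -0.012, -0.248]
wrist_force: [-0.3, -1.9, -1.3]
grip_width: 0.219
```

```bash
python3 st.py w21
python3 - <<'E'
from h import *
s=ctrl.get_state();print(s['joint_pos'].round(2), R.from_quat(s['ee_rot']).as_matrix().round(3))
snap('side','s21'); crop('s21','s21c',190,150,290,250,6)
E
```

```text
15.0333 [637.2  23.7 158.1] [-0.32 -1.86 -1.31] [-0.689 -0.045  0.072] 0.219
ring [ -0.32239136 -62.14346196] [ 4.69864123e-03 -1.13867490e-02  9.92346264e+00] 2066
[ 0.69  0.75 -0.77  1.58  0.    1.05 -1.43] [[ 0.996  0.074 -0.043]
 [ 0.085 -0.875  0.477]
 [-0.002 -0.479 -0.878]]
```

View pics/w21c.png

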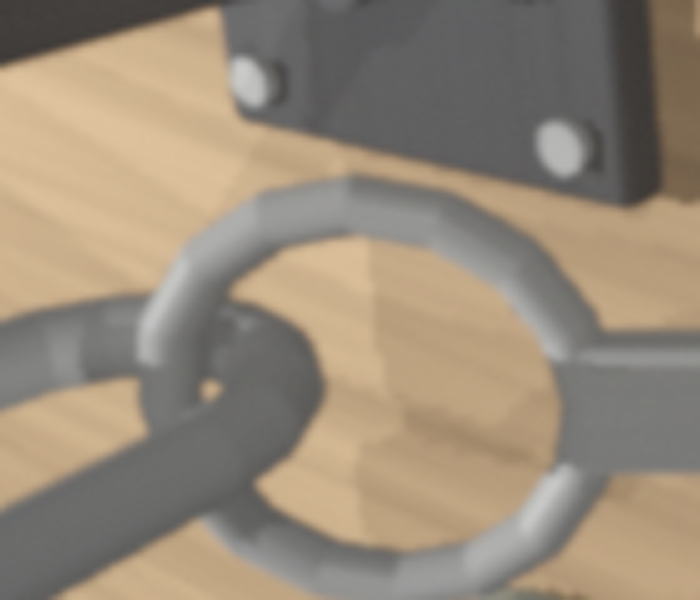

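View pics/s21c.png

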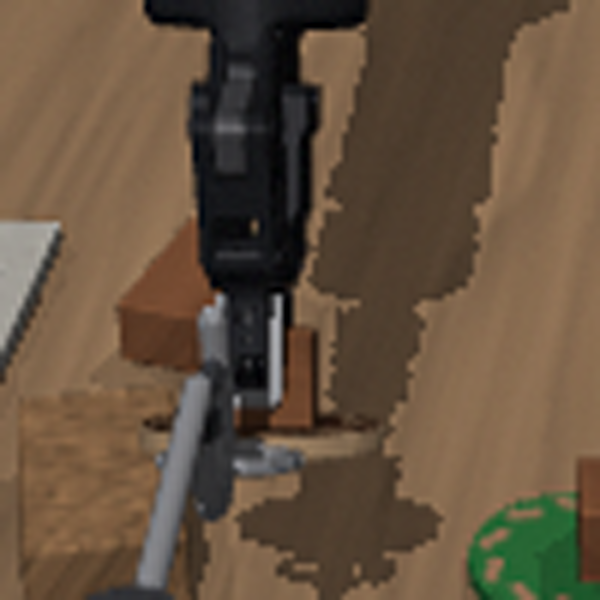

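Call:
{"method": "apply_moves", "body": {
  "deltas": "0 0 0 0 0 0 1; 0 0 0 0 0 0 1; 0 0 0 0 0 0 1"
}}

```text
time: 15.38
eef_pos: [638.0, 28.6, 161.7]
ee_rot: [0.968, 0.044, -0.01, -0.247]
wrist_force: [0.9, -0.2, -0.9]
grip_width: 0.219
```

```bash
python3 st.py
python3 - <<'E'
from h import *
s=ctrl.get_state();print(s['joint_pos'].round(2),s['joint_vel'].round(3))
d=load('w21')
# hook points in tool frame
f=lambda x,y,x0=80,y0=190,s=5:((x+.5)/s-.5+x0,(y+.5)/s-.5+y0)
T=campose(d)
for n,x,y in [('U outer near tip',260,385),('tipbar',60,510),('ubottom',240,330),('wire',165,385),('ustemside',110,340)]:
    u,v=f(x,y); print(n,world(d,u,v).round(1))
Rt=R.from_quat(d['ee_rot']).as_matrix(); print('wire centre post side',Rt@np.array([-.3,-83.2,12.2])+d['eef_pos'])
E
```

```text
15.3833 [638.   28.6 161.7] [ 0.87 -0.19 -0.91] [-0.601 -0.015 -0.048] 0.219
[ 0.69  0.75 -0.77  1.58  0.    1.05 -1.43] [ 0.003  0.003  0.005  0.002 -0.002 -0.     0.004]
U outer near tip [637.3  88.2 190.3]
tipbar [636.3  86.5 211.6]
ubottom [635.5 100.6 182.5]
wire [632.4 102.2 190.3]
ustemside [631.2 115.7 186.6]
wire centre post side [630.42018317 102.25912058 187.38877682]
```

Call:
{"method": "apply_moves", "body": {
  "deltas": "0 0.0003 0.0021 0.025 0 0 1; 0 0.0005 0.0042 0.05 0 0 1; 0 0.0006 0.0063 0.075 0 0 1; 0 0.0007 0.0084 0.1 0 0 1; 0 0.0008 0.0105 0.125 0 0 1; 0 0.0008 0.0126 0.15 0 0 1; 0 0.0007 0.0147 0.175 0 0 1; 0 0.0006 0.0168 0.2 0 0 1; 0 0.0004 0.0189 0.225 0 0 1; 0 0.0003 0.021 0.25 0 0 1; 0 0 0.0231 0.275 0 0 1; 0 -0.0003 0.0252 0.3 0 0 1; 0 -0.0003 0.0252 0.3 0 0 1; 0 -0.0003 0.0252 0.3 0 0 1; 0 -0.0003 0.0252 0.3 0 0 1"
}}

```text
time: 16.63
eef_pos: [636.7, 40.1, 139.0]
ee_rot: [0.92, 0.041, -0.017, -0.389]
wrist_force: [-0.1, 0.4, -0.1]
grip_width: 0.22
```

```bash
python3 st.py w22
python3 - <<'E'
from h import *
s=ctrl.get_state();print(s['joint_pos'].round(2), R.from_quat(s['ee_rot']).as_matrix().round(3))
snap('side','s22'); crop('s22','s22c',190,150,290,250,6)
E
```

```text
16.6333 [636.7  40.1 139. ] [-0.09  0.39 -0.15] [-0.91  -0.093  0.   ] 0.22
ring [ -0.36418342 -62.21666065] [ 6.88712673e-03 -8.96720186e-04  1.01957422e+01] 2023
[ 0.82  0.95 -0.85  1.54 -0.12  1.09 -1.26] [[ 0.996  0.063 -0.064]
 [ 0.089 -0.694  0.715]
 [ 0.001 -0.717 -0.697]]
```

View pics/w22.png

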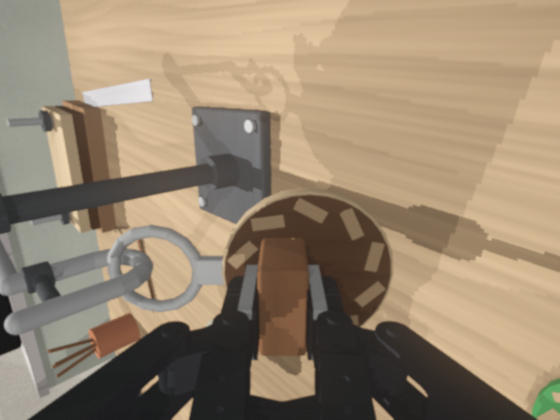

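View pics/s22.png

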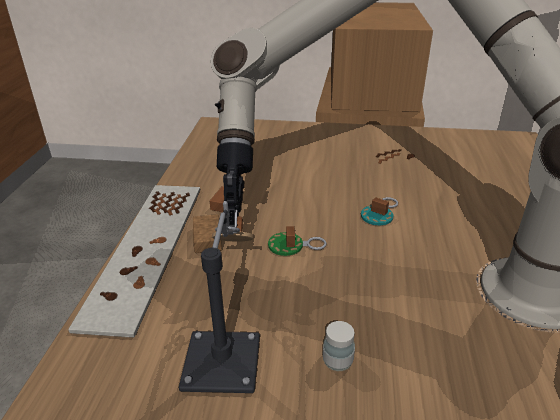

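Tilt is 0.8 rad and the hook's bar runs through the ring without binding. I'll tilt a further 0.3 rad.

Call:
{"method": "apply_moves", "body": {
  "deltas": "0 0.0003 0.0021 0.025 0 0 1; 0 0.0005 0.0042 0.05 0 0 1; 0 0.0006 0.0063 0.075 0 0 1; 0 0.0007 0.0084 0.1 0 0 1; 0 0.0008 0.0105 0.125 0 0 1; 0 0.0008 0.0126 0.15 0 0 1; 0 0.0007 0.0147 0.175 0 0 1; 0 0.0006 0.0168 0.2 0 0 1; 0 0.0004 0.0189 0.225 0 0 1; 0 0.0003 0.021 0.25 0 0 1; 0 0 0.0231 0.275 0 0 1; 0 -0.0003 0.0252 0.3 0 0 1; 0 -0.0003 0.0252 0.3 0 0 1; 0 -0.0003 0.0252 0.3 0 0 1; 0 -0.0003 0.0252 0.3 0 0 1"
}}

```text
time: 17.98
eef_pos: [635.1, 58.2, 121.8]
ee_rot: [0.852, 0.038, -0.023, -0.522]
wrist_force: [-0.0, 0.2, -0.6]
grip_width: 0.218
```

```bash
python3 st.py w23
python3 - <<'E'
from h import *
s=ctrl.get_state();print(s['joint_pos'].round(2), R.from_quat(s['ee_rot']).as_matrix().round(3))
E
```

```text
17.9833 [635.1  58.2 121.8] [-0.02  0.21 -0.56] [-1.036 -0.146 -0.025] 0.218
ring [ -0.31449709 -62.08671498] [4.94385530e-03 1.44394529e-03 1.05992327e+01] 2014
[ 0.88  1.18 -0.91  1.48 -0.22  1.16 -1.13] [[ 0.996  0.041 -0.079]
 [ 0.089 -0.452  0.888]
 [ 0.001 -0.891 -0.454]]
```

View pics/w23.png

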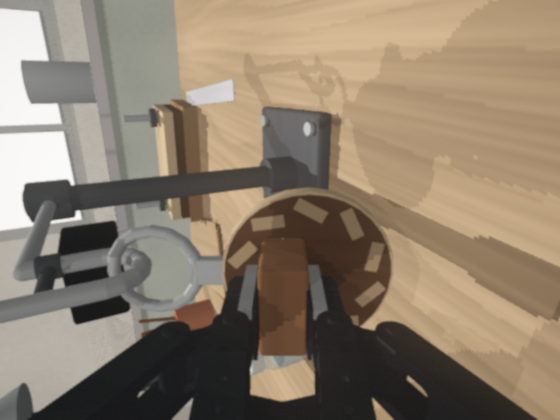

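Call:
{"method": "apply_moves", "body": {
  "deltas": "0 0.0014 0.0007 0 0 0 1; 0 0.0027 0.0014 0 0 0 1; 0 0.0027 0.0014 0 0 0 1"
}}

```text
time: 18.28
eef_pos: [634.9, 58.0, 118.2]
ee_rot: [0.852, 0.038, -0.023, -0.522]
wrist_force: [0.2, 0.3, -0.9]
grip_width: 0.216
```

```bash
python3 st.py
```

```text
18.2833 [634.9  58.  118.2] [ 0.2   0.28 -0.91] [-1.195 -0.105  0.012] 0.216
```

Call:
{"method": "apply_moves", "body": {
  "deltas": "0 0 0 0 0 0 0; 0 0 0 0 0 0 0; 0 0 0 0 0 0 0; 0 0 -0.01 0 0 0 0; 0 0 -0.03 0 0 0 0; 0 0 -0.055 0 0 0 0; 0 0 -0.08 0 0 0 0; 0 0 -0.105 0 0 0 0; 0 0 -0.13 0 0 0 0; 0 0 -0.15 0 0 0 0; 0 0 -0.16 0 0 0 0; 0 0 -0.16 0 0 0 0"
}}

```text
time: 19.28
eef_pos: [648.9, -87.6, 192.0]
ee_rot: [0.852, 0.036, -0.021, -0.521]
wrist_force: [-0.0, -0.3, -0.1]
grip_width: 0.494
```

```bash
python3 st.py
python3 - <<'E'
from h import *
snap('wrist','w24');snap('side','s24'); crop('s24','s24c',180,150,300,270,5)
E
```

```text
19.2833 [648.9 -87.6 192. ] [-0.03 -0.26 -0.06] [-0.99  -0.13   0.002] 0.494
```

View pics/w24.png

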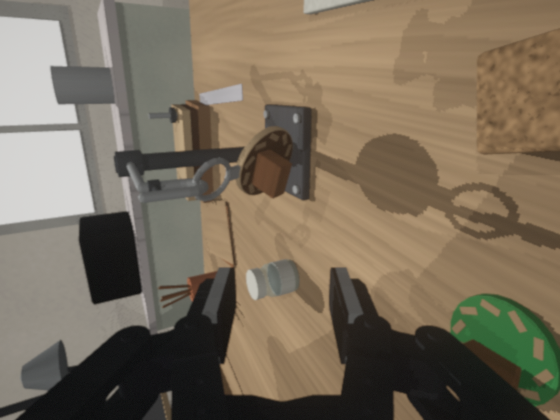

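View pics/s24c.png

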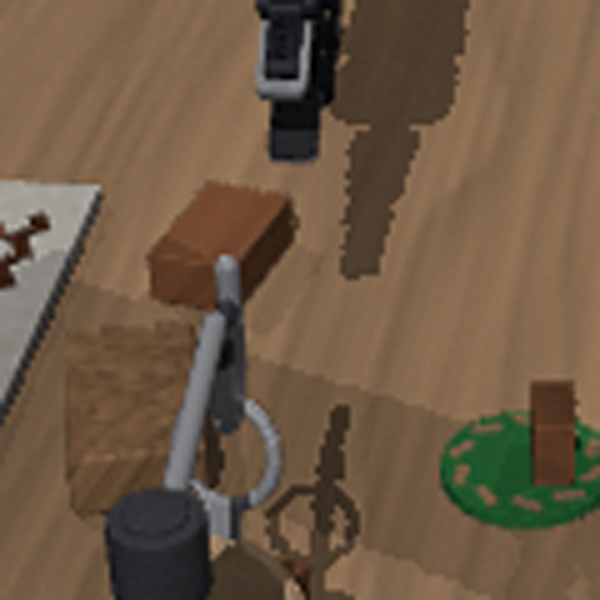

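The template is free and hangs on the hook by its ring, still swinging (wrist picture at 270,165). The gripper is clear of it. I'll wait.

Call:
{"method": "apply_moves", "body": {
  "deltas": "0 0 0 0 0 0 0; 0 0 0 0 0 0 0; 0 0 0 0 0 0 0; 0 0 0 0 0 0 0; 0 0 0 0 0 0 0; 0 0 0 0 0 0 0; 0 0 0 0 0 0 0; 0 0 0 0 0 0 0; 0 0 0 0 0 0 0; 0 0 0 0 0 0 0; 0 0 0 0 0 0 0; 0 0 0 0 0 0 0; 0 0 0 0 0 0 0; 0 0 0 0 0 0 0; 0 0 0 0 0 0 0; 0 0 0 0 0 0 0; 0 0 0 0 0 0 0; 0 0 0 0 0 0 0; 0 0 0 0 0 0 0; 0 0 0 0 0 0 0"
}}

```text
time: 21.05
eef_pos: [647.7, -84.1, 191.0]
ee_rot: [0.852, 0.038, -0.023, -0.522]
wrist_force: [0.8, -0.1, 0.3]
grip_width: 0.5
```

Call:
{"method": "apply_moves", "body": {
  "deltas": "0 0 0 0 0 0 0; 0 0 0 0 0 0 0; 0 0 0 0 0 0 0; 0 0 0 0 0 0 0; 0 0 0 0 0 0 0; 0 0 0 0 0 0 0; 0 0 0 0 0 0 0; 0 0 0 0 0 0 0; 0 0 0 0 0 0 0; 0 0 0 0 0 0 0; 0 0 0 0 0 0 0; 0 0 0 0 0 0 0; 0 0 0 0 0 0 0; 0 0 0 0 0 0 0; 0 0 0 0 0 0 0; 0 0 0 0 0 0 0; 0 0 0 0 0 0 0; 0 0 0 0 0 0 0; 0 0 0 0 0 0 0; 0 0 0 0 0 0 0"
}}

```text
time: 22.72
eef_pos: [647.7, -84.1, 191.0]
ee_rot: [0.852, 0.038, -0.023, -0.522]
wrist_force: [-0.7, -0.3, 0.3]
grip_width: 0.499
```

Call:
{"method": "apply_moves", "body": {
  "deltas": "0 0 0 0 0 0 0; 0 0 0 0 0 0 0; 0 0 0 0 0 0 0; 0 0 0 0 0 0 0; 0 0 0 0 0 0 0; 0 0 0 0 0 0 0; 0 0 0 0 0 0 0; 0 0 0 0 0 0 0; 0 0 0 0 0 0 0; 0 0 0 0 0 0 0; 0 0 0 0 0 0 0; 0 0 0 0 0 0 0; 0 0 0 0 0 0 0; 0 0 0 0 0 0 0; 0 0 0 0 0 0 0; 0 0 0 0 0 0 0; 0 0 0 0 0 0 0; 0 0 0 0 0 0 0; 0 0 0 0 0 0 0; 0 0 0 0 0 0 0"
}}

```text
time: 24.38
eef_pos: [647.6, -84.1, 190.9]
ee_rot: [0.852, 0.038, -0.023, -0.522]
wrist_force: [-0.0, 0.3, 0.5]
grip_width: 0.501
```

Run:
```python
from h import *
P=None
for i in range(12):
    d=snap('wrist','wv%d'%i)
    # template blob: points of steel/wood near the hook: mean world xyz in box
    vv,uu=np.mgrid[100:260,150:340];uu=uu.ravel();vv=vv.ravel()
    w=world(d,uu,vv); m=(abs(w[:,0]-632)<50)&(w[:,2]>50)&(w[:,2]<150)&(abs(w[:,1]-105)<90)
    print(m.sum(),w[m].mean(0).round(1))
print(ctrl.get_state()['time'])
cv2.imwrite('pics/diff.png',cv2.hconcat([cv2.imread('pics/wv0.png')[80:260,100:340],cv2.imread('pics/wv5.png')[80:260,100:340],cv2.imread('pics/wv11.png')[80:260,100:340]]))
```

```text
3718 [634.6  92.3 103.1]
3709 [634.9  92.3 103. ]
3702 [636.   93.3 103.1]
3675 [637.9  94.5 103.1]
3641 [639.8  95.8 103.2]
3616 [641.4  96.8 103.3]
3605 [642.1  97.4 103.3]
3621 [641.9  97.2 103.5]
3629 [640.9  96.5 103.4]
3654 [639.4  95.5 103.2]
3676 [637.9  94.4 103. ]
3689 [636.5  93.4 103. ]
24.9833
```

View pics/diff.png

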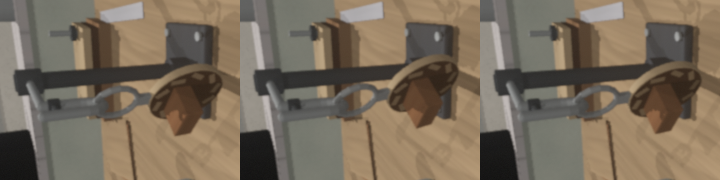

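Speed is about 0.04 m/s now. I'll wait a little longer, then make the final check.

Call:
{"method": "apply_moves", "body": {
  "deltas": "0 0 0 0 0 0 0; 0 0 0 0 0 0 0; 0 0 0 0 0 0 0; 0 0 0 0 0 0 0; 0 0 0 0 0 0 0; 0 0 0 0 0 0 0; 0 0 0 0 0 0 0; 0 0 0 0 0 0 0; 0 0 0 0 0 0 0; 0 0 0 0 0 0 0; 0 0 0 0 0 0 0; 0 0 0 0 0 0 0; 0 0 0 0 0 0 0; 0 0 0 0 0 0 0; 0 0 0 0 0 0 0; 0 0 0 0 0 0 0; 0 0 0 0 0 0 0; 0 0 0 0 0 0 0; 0 0 0 0 0 0 0; 0 0 0 0 0 0 0"
}}

```text
time: 26.65
eef_pos: [647.6, -84.1, 190.9]
ee_rot: [0.852, 0.038, -0.023, -0.522]
wrist_force: [0.6, 0.6, 0.6]
grip_width: 0.5
```

Call:
{"method": "apply_moves", "body": {
  "deltas": "0 0 0 0 0 0 0; 0 0 0 0 0 0 0; 0 0 0 0 0 0 0; 0 0 0 0 0 0 0; 0 0 0 0 0 0 0; 0 0 0 0 0 0 0; 0 0 0 0 0 0 0; 0 0 0 0 0 0 0; 0 0 0 0 0 0 0; 0 0 0 0 0 0 0; 0 0 0 0 0 0 0; 0 0 0 0 0 0 0; 0 0 0 0 0 0 0; 0 0 0 0 0 0 0; 0 0 0 0 0 0 0; 0 0 0 0 0 0 0; 0 0 0 0 0 0 0; 0 0 0 0 0 0 0; 0 0 0 0 0 0 0; 0 0 0 0 0 0 0"
}}

```text
time: 28.32
eef_pos: [647.6, -84.0, 190.9]
ee_rot: [0.852, 0.038, -0.023, -0.522]
wrist_force: [0.1, -0.2, -0.4]
grip_width: 0.501
```

Run:
```python
from h import *
for i in range(10):
    d=snap('wrist','wx%d'%i)
    vv,uu=np.mgrid[100:260,150:340];uu=uu.ravel();vv=vv.ravel()
    w=world(d,uu,vv); m=(abs(w[:,0]-632)<50)&(w[:,2]>50)&(w[:,2]<150)&(abs(w[:,1]-105)<90)
    if i%3==0: print(m.sum(),w[m].mean(0).round(1))
crop('wx9','wx9c',110,130,310,230,4)
t=snap('top','t9');s=snap('side','s9'); crop('s9','s9c',180,170,280,290,5)
a,b=load('top0'),t
for n,(x0,y0,x1,y1) in dict(jar=(188,238,222,270),sand=(295,122,350,165),off=(355,130,400,165)).items():
    A=a['color'][y0:y1,x0:x1].astype(float);B=b['color'][y0:y1,x0:x1].astype(float); print(n,abs(A-B).mean().round(1))
print(ctrl.get_state()['time'])
```

```text
3660 [638.5  94.9 103. ]
3656 [638.5  94.9 103. ]
3650 [638.5  94.8 103. ]
3656 [638.5  94.9 103. ]
jar 7.0
sand 18.2
off 35.0
28.9167
```

View pics/wx9c.png

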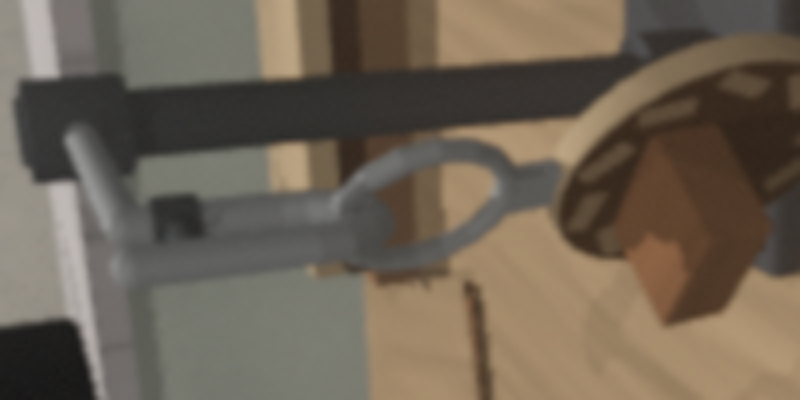

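View pics/s9c.png

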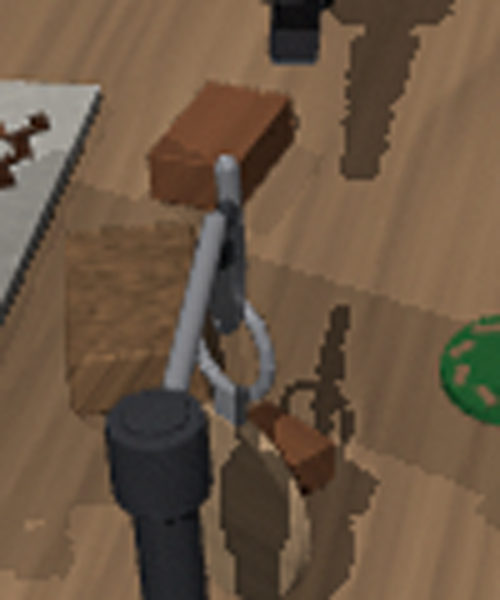

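View pics/t9.png

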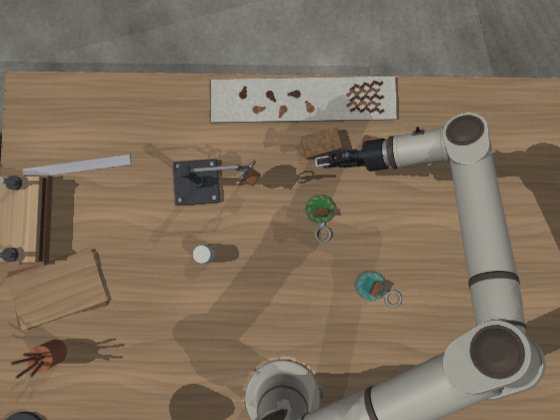

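The pictures show the template at rest, hung by its ring round the U's bottom (wrist crop 370,215). No drooping gate is seen beside the collar (175,215), the gripper is clear, and the bystanders are in place; the pixel differences there are the arm and its shadow. I'll hand it in.

Run:
```python
from h import *
d=load('wx9')
f=lambda x,y,x0=110,y0=130,s=4:((x+.5)/s-.5+x0,(y+.5)/s-.5+y0)
for x,y in [(425,150),(420,260),(505,190),(370,200)]: print(world(d,*f(x,y)).round(1))
print(ctrl.sign_off())
```

```text
[649.9  92.8 170. ]
[614.2 117.2 165.1]
[634.8 103.4 147.5]
[635.9 103.6 180.2]
the job is handed in; nothing more can be done
None
```

The template hangs at rest from the hook by its ring, and I handed the job in at about 29 s of the 62 s.

- **Press:** I gripped the dark template by its block and lowered the ring level round the hook's tip. The wire pressed the gate in, and it snapped shut above the wire. Wrist-force readings between steps stayed below about 6 N.
- **Tug:** I pulled straight up against the shut gate for about 1 s. The pull was about 4–5 N for most of it and about 7 N for the last 0.3 s, a little over the 6 N asked for but under 9 N. The disc stayed level within about 0.02 rad.
- **Letting go:** I lowered the ring to near the bottom of the U and tilted the template down to about 1.1 rad so it would swing less. Then I opened the gripper and backed off.

**Last checks:**
- The template was still over 0.5 s of pictures, within 0.1 mm.
- The ring centre was at about z = 167 mm, roughly 10 mm below the lowest point of the U and close under it.
- The gripper was well clear of everything.
- The jar and cork block looked unmoved. The beech offcut was partly hidden from above by the arm, but looked in place from the side.
- The gate was only partly visible in the last pictures. It showed no droop, but I did not measure its angle directly after letting go.
- The cameras disagreed by 2–4 mm on where the tip was, so I set the approach from the ring and tip seen together in each picture.

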